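# Clamp a drive post into its bracket with U-bolts and lock its end stop

## Robot

A 6-joint arm with a two-finger parallel gripper is mounted at the origin on the work surface. World frame = base frame: x ahead of the robot, y to its left, z up, the work surface at z = 0. Lengths are in m, angles in rad, forces in N, time in s.
With the tool pointing down it reaches from about 0.35 to 0.775 m from the base axis. Payload 7.3 kg.
Tool frame: the origin (TCP) lies at the very end of the fingers, on their centre line; the grasp point (between the pads) lies 19 mm behind it (grip_depth is the distance from the TCP to the grasp point, in m); z points along the fingers, y is the line along which they close (so a half turn about z gives the same grasp; the last joint's range is limited). The gripper opens to 92 mm and grips with 3 to 60 N. Pads are 19 mm wide; open, the fingers measure 130 mm over their backs; the gripper's body (75 mm by 190 mm) begins 47 mm behind the grasp point.
Start: joints at [-1.283, 0.342, 1.524, -0, 1.275, -0.146], TCP at [0.221, -0.476, 0.227] pointing down, gripper open.
Joint ranges: [-2.53, 2.53], [-0.77, 2.02], [0.04, 2.7], [-1, 4.14], [0.28, 2.66], [-3.11, 3.11]. Speed limits (rad/s): [2.57, 2.57, 3.14, 3.14, 3.14, 3.14].

## Interface

Orientations are given as a unit quaternion [w, x, y, z].
In Python, from plant import * gives the robot as it stands.
- The arm moves only by the shell command python3 -m pendant 'ROWS' [FORCE]. ROWS is JSON, a list of rows, each a list of 7 numbers: the shift along the tool's x, y, z in m, then the turn, a rotation vector about the tool's x, y, z in degrees, then the closure in counts, from 0 (fully open) to 255 (shut). In form: [[dx, dy, dz, wx, wy, wz, hand], ...]. A call has 1 to 8 rows; each row shifts and turns the commanded pose from where the row before left it, along the tool's axes as they then stand; what a row does not reach is not made up. A row lasts 1/10 s, in which the tool goes at most 50 mm and 8.59 degrees, less where a joint would pass 70% of its speed; a pose out of reach is approached as far as the arm can. A call with a gripper value outside its range is refused whole. The fingers move at their own pace and stop on an object; FORCE is the grip in N (left out, the last holds). Time passes only in rows, so rows that do not move let the fingers close. It gives the time, the measured TCP pose, the force, the opening and the grip force at its end, in the units of the state.
- get_state(): the state, without advancing time (a new reading comes with each control period).
- get_image(name): name is "scene" or "top" or "wrist"; returns a dict with "frame" (400x640x3 uint8, red, green, blue), "mtx" (3x3 intrinsics, pixels), "world_from_camera" (4x4, takes a point from camera to world coordinates). Camera axes: x right, y down, z forward; pixel columns grow to the right and rows downward; lengths in m; the calibration is good to about 2 mm. A picture is of the moment at which its call begins. There is no depth.
- finish_job(): hands the job in; it is judged then, once.
The state is a dict: "clock": time; "q": joint angles; "qd": joint speeds; "effort": joint torques, N m; "ee_pos": TCP position; "tcp_rot": TCP orientation; "ft_force": force on the tool from outside, world axes, zero at the start; "ft_torque": the same for the moment, N m; "opening": finger opening in m; "grasp_force": force on a finger pad.
Only numpy, scipy, OpenCV 4.12 (cv2) and the standard library are available. Lean on these libraries where they do the work, as an engineer would, in place of code of your own. Each camera call takes 0.05 s, during which the arm holds its last target. There are 200 camera calls.

## Task

Lay the steel post in the two V saddles of the grey bracket, centred along it, then put every U-bolt from the wooden rack over the post, both legs through a pair of bracket holes, pushed down until its crown sits on the post. When all are down, unlock the knob on the end stop by turning it fully clockwise before moving the stop, slide the stop up against the end of the post, and turn the knob fully back anticlockwise to lock it. Leave the glass dish and the flat dividing disc where they are.

Things in the scene. Friction and masses are not known exactly. Their poses are not given: they have to be found in the camera images.
- bracket: Fixed grey iron bracket. Origin on the bench under its plate's middle; y along the plate (as the post must lie) towards the end stop, x across, z up. Plate 250 x 74 mm, 45 to 55 mm above the bench, hollow below between two end feet. Two 90-degree V saddles at y = -62 and +62 mm, 18 mm wide, 18 mm to either side at the top (z = 78): the post's axis comes to lie at x = 0, z = 79 mm.
- station0 (a point): Point on the bracket plate's top (z = 55 mm) midway between the two holes of the first pair, at bracket y = -93 mm. A pair: two 12 mm square holes right through the plate, at x = +-24 mm. Frame as the bracket's
- station1 (a point): The same for the second pair, at y = -31 mm
- station2 (a point): The same for the third pair, at y = +31 mm
- station3 (a point): The same for the fourth pair, at y = +93 mm, nearest the stop
- post: Loose steel post (0.45 kg): round tube 28 mm in diameter, 290 mm long along its own y, with a dark square block 34 x 34 x 20 mm flush with each end that stops it rolling. Origin at its centre; both ends alike. At first it lies on the bench, axis 17 mm up. Grip the round part at the middle.
- rack: Dark wooden rack, loose on the bench but heavy (1.2 kg), 84 x 250 mm and 45 mm high, in which the U-bolts stand in a row along its y axis, at y = -93, -31, +31 and +93 mm, with loose 13 mm holes 35 mm deep, bottom 10 mm above the bench. Origin on the bench under its middle.
- stop (a joint): How far the end stop has slid towards the post, along the bracket's -y, m: 0 to 0.1; at 0 its face is at bracket y = 210 mm. Starts at 0 to 0.018. About 3 N moves it, and it stays where left. The lock does not hold it in the simulation, but it must stay put until the knob is freed. Slide it by holding the knob.
- stop_face (a point): Centre of the stop's face that meets the end of the post, 79 mm above the bench; frame as the bracket's. The stop is 56 mm wide and its body reaches 60 mm behind the face (+y); the top of the face plate is 97 mm above the bench.
- knob (a joint): Angle of the stop's clamp knob, rad, growing anticlockwise seen from above: 0 = free (fully clockwise), 1.4 = fully locked (end of its travel). Below 0.2 counts as free, above 1.2 as locked. It starts locked (1.25 to 1.4). About 0.06 N m turns it and it stays where it is left.
- knob_grip (a point): Middle of the knob's black grip bar, on the turning axis, 32 mm behind the stop's face, 119 mm above the bench. Bar 60 mm long, 14 mm thick, 26 mm high (underside at 106 mm); its length lies along this point's x: along the bracket's x at joint 0, turned anticlockwise with the joint.
- ubolt0: Steel U-bolt (0.15 kg): two 8 mm round legs, 48 mm between centres, joined by a crown with a flat grip tab on it. Origin midway between the leg tips, x from leg to leg, z up along the legs. 100 mm high: crown underside 63 mm, crown top 71 mm above the tips; tab above it 30 mm (x) by 10 mm (y). In the rack its tips are 10 mm above the bench; home in the bracket about 30 mm. May be absent.
- ubolt1: Another U-bolt, the same as ubolt0 in every respect: see there. May be absent.
- ubolt2: Another U-bolt, the same as ubolt0 in every respect: see there. May be absent.
- ubolt3: Another U-bolt, the same as ubolt0 in every respect: see there. May be absent.
- dish: Small round glass dish, 68 mm across, 32 mm high, not to be disturbed. Origin at the centre of its underside
- dividing_disc: Flat aluminium disc with a ring of small holes, 140 mm across, 5 mm thick, not to be disturbed. Origin at the centre of its underside
There are look-alikes about, which are no part of the job. What is shaped like the ubolt1 but green or purple is not meant.

How it is judged:
On the way, in this order (a step that is already met when the one before it is completed fails the run):
1. the post lies in both saddles, let go (horizontal distance between post and bracket below 0.03 m and x of post in the frame of bracket between -0.005 and 0.005 m and z of post in the frame of bracket between 0.074 and 0.084 m and angle between the y axis of post and the y axis of bracket, either way round below 0.06 rad and contact force between post and the fingers below 0.5 N), for 0.2 s.
2. every U-bolt is over the post, both legs through a pair of holes, crown down on the post (horizontal distance between post and bracket below 0.03 m and x of post in the frame of bracket between -0.005 and 0.005 m and z of post in the frame of bracket between 0.074 and 0.084 m and angle between the y axis of post and the y axis of bracket, either way round below 0.06 rad and z of ubolt0 in the frame of bracket between 0.024 and 0.035 m and angle between each of ubolt0, ubolt1, ubolt2, ubolt3's own z axis and vertical below 0.2 rad and (horizontal distance between ubolt0 and station0 below 0.011 m or horizontal distance between ubolt0 and station1 below 0.011 m or horizontal distance between ubolt0 and station2 below 0.011 m or horizontal distance between ubolt0 and station3 below 0.011 m) and contact force between each of ubolt0, ubolt1, ubolt2, ubolt3 and the fingers below 0.5 N and z of ubolt1 in the frame of bracket between 0.024 and 0.035 m and (horizontal distance between ubolt1 and station0 below 0.011 m or horizontal distance between ubolt1 and station1 below 0.011 m or horizontal distance between ubolt1 and station2 below 0.011 m or horizontal distance between ubolt1 and station3 below 0.011 m) and z of ubolt2 in the frame of bracket between 0.024 and 0.035 m and (horizontal distance between ubolt2 and station0 below 0.011 m or horizontal distance between ubolt2 and station1 below 0.011 m or horizontal distance between ubolt2 and station2 below 0.011 m or horizontal distance between ubolt2 and station3 below 0.011 m) and z of ubolt3 in the frame of bracket between 0.024 and 0.035 m and (horizontal distance between ubolt3 and station0 below 0.011 m or horizontal distance between ubolt3 and station1 below 0.011 m or horizontal distance between ubolt3 and station2 below 0.011 m or horizontal distance between ubolt3 and station3 below 0.011 m)), for 0.2 s.
3. the knob is turned to free (below 0.2 rad) while the stop is still within 8 mm of where it started (value of joint knob below 0.2 rad and distance of stop_face from where it was at the start of the episode below 0.008 m), for 0.1 s.
4. the stop is slid up to the post's end, with the knob free (y of post in the frame of stop_face between -0.1485 and -0.14 m and value of joint knob below 0.3 rad), for 0.1 s.
5. the knob is locked with the stop against the post (y of post in the frame of stop_face between -0.1485 and -0.14 m and value of joint knob above 1.2 rad), for 0.2 s.
At the end, for the whole second after the job is handed in: Post in both saddles (5 mm, 0.06 rad, middle within 30 mm of the bracket's); every U-bolt upright at a hole pair (11 mm), leg tips 24 to 35 mm above the bench; stop face within 3.5 mm of the post's end; knob above 1.2 rad; post at rest, all released (all of step 2 and all of step 5 and linear speed of post below 0.02 m/s); the robot touches nothing.
It fails at once if the glass dish is shifted more than 50 mm (distance of dish from where it was at the start of the episode above 0.05 m).
It fails at once if the dividing disc is shifted more than 50 mm (distance of dividing_disc from where it was at the start of the episode above 0.05 m).
Of ubolt0, ubolt1, ubolt2, ubolt3 only 3 to 4 are there at a start; the rules pass over those that are not, and their reading is None.
At some moment in a run one of rack may be knocked a few centimetres aside while the robot is not near it.
It also fails if it takes over 208 s, if anything falls off the work surface, if the arm or the gripper's body presses on something with over 40 N, if the wrist force passes 120 N, or if a joint passes its speed limit or range.

## Working session

There is one attempt and no reset: what is moved stays moved. The work goes in short steps, Python scripts to look and compute and a shell command to move; the robot and the scene stay as the last step left them, time stands still between calls to the robot, and variables do not carry over. Pictures are saved under pics/ and viewed, at most 14 in all, crops included, and the job is handed in when it is done.

```bash
mkdir -p pics; ls; python3 - <<'E'
from plant import *
import cv2
for n in ["top","scene"]:
    im=get_image(n); cv2.imwrite(f"pics/{n}0.png",im["frame"][:,:,::-1]); print(n,im["mtx"].tolist(),im["world_from_camera"].round(4).tolist())
print(get_state())
E
```

```text
pics
top [[411.3501977442386, 0.0, 315.3133079550552], [0.0, 411.3501977442386, 200.72591666516854], [0.0, 0.0, 1.0]] [[0.0026, -0.9925, 0.122, 0.4205], [-1.0, -0.0016, 0.009, -0.0261], [-0.0088, -0.122, -0.9925, 1.1394], [0.0, 0.0, 0.0, 1.0]]
scene [[500.09479758120233, 0.0, 326.4701289642009], [0.0, 500.09479758120233, 204.30944560824696], [0.0, 0.0, 1.0]] [[0.2167, 0.8061, -0.5506, 1.2436], [0.9762, -0.1775, 0.1244, -0.1949], [0.0026, -0.5645, -0.8254, 1.182], [0.0, 0.0, 0.0, 1.0]]
{'clock': 0.1, 'q': array([-1.28300794e+00,  3.42648526e-01,  1.52488616e+00, -1.66039380e-05,
        1.27541037e+00, -1.45983986e-01]), 'qd': array([ 0.00125428, -0.00220227, -0.00298758, -0.00149144,  0.00387845,
        0.00105276]), 'effort': array([ 1.97742040e-03, -4.32001948e+01, -2.44694352e+01,  7.18823285e-02,
        5.26106742e-02, -2.09365214e-05]), 'ee_pos': array([ 0.22057833, -0.47602717,  0.22612914]), 'tcp_rot': array([-6.73941593e-04,  9.76571499e-01,  2.15192125e-01, -5.58249515e-05]), 'ft_force': array([0.60524618, 0.21550076, 0.80600919]), 'ft_torque': array([-0.0145652 , -0.00857695,  0.02123155]), 'grasp_force': 0.0, 'opening': 0.0919824678184124}
```

View pics/top0.png

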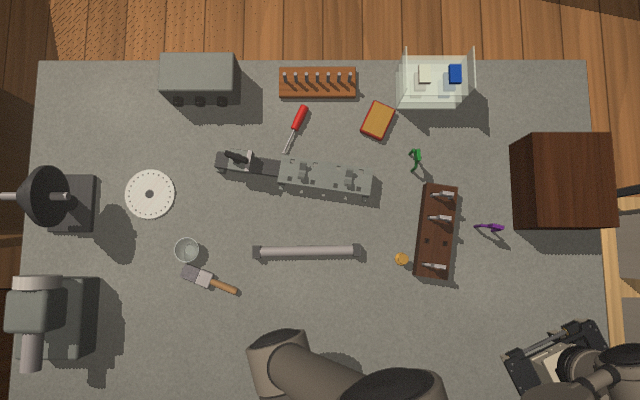

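View pics/scene0.png

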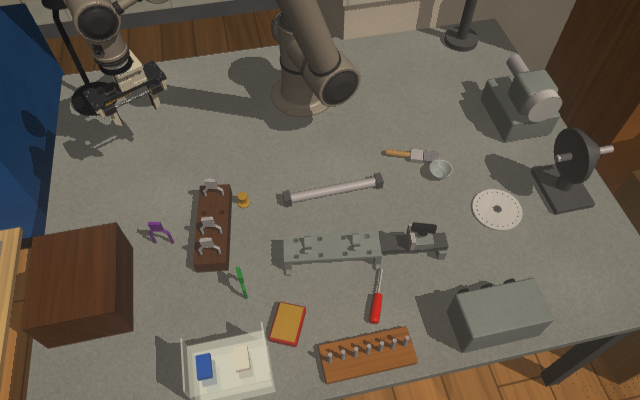

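Top view: the stop (235,160) and bracket (325,178), post (307,252), rack (437,230) with three U-bolts; green (417,158) and purple (490,227) are look-alikes. I'll take coarse positions next.

```bash
cat > h.py <<'E'
from plant import *
import cv2, numpy as np
from scipy.spatial.transform import Rotation as R
def ray(im,p,z):
    K=im["mtx"];T=im["world_from_camera"]
    d=T[:3,:3]@np.linalg.inv(K)@np.array([p[0],p[1],1.]);o=T[:3,3]
    return o+d*(z-o[2])/d[2]
def proj(im,X):
    T=im["world_from_camera"];c=T[:3,:3].T@(np.asarray(X)-T[:3,3]);c=im["mtx"]@c
    return c[:2]/c[2]
def tri(obs):
    A=np.zeros((3,3));b=np.zeros(3)
    for im,p in obs:
        T=im["world_from_camera"];d=T[:3,:3]@np.linalg.inv(im["mtx"])@np.array([p[0],p[1],1.]);d/=np.linalg.norm(d)
        P=np.eye(3)-np.outer(d,d);A+=P;b+=P@T[:3,3]
    return np.linalg.solve(A,b)
def tool(s=None):
    s=s or get_state(); q=s["tcp_rot"]; return s["ee_pos"],R.from_quat([q[1],q[2],q[3],q[0]])
def delta(target,yaxis_deg=None):
    """shift in tool axes to reach target; and turn about tool z (deg) so tool y lies along world yaw (mod 180); tilt fix"""
    p,r=tool(); d=r.inv().apply(np.asarray(target)-p)
    out="shift mm "+str((d*1000).round(1))
    y=r.apply([0,1,0]);x=r.apply([1,0,0]);z=r.apply([0,0,1])
    out+=" yaw_y %.2f"%np.degrees(np.arctan2(y[1],y[0]))+" tilt(rotvec tool, deg) "+str(np.degrees(np.cross([0,0,1],r.inv().apply([0,0,-1]))).round(2))
    if yaxis_deg is not None:
        e=(yaxis_deg-np.degrees(np.arctan2(y[1],y[0]))+90)%180-90
        out+=" wz %.2f (world turn %.2f)"%(-e,e)
    print(out,"pos",p.round(4))
def save(im,name,box=None,sc=1):
    f=im["frame"][:,:,::-1]
    if box: x0,y0,x1,y1=box; f=f[y0:y1,x0:x1]
    cv2.imwrite("pics/"+name,cv2.resize(f,None,fx=sc,fy=sc,interpolation=cv2.INTER_CUBIC))
E
python3 - <<'E'
from h import *
im=get_image("top")
for n,p,z in [("postL",(257,253),.034),("postR",(357,250),.034),("brTL",(283,157),.055),("brBR",(372,200),.055),("knob",(238,157),.13),("rackTL",(427,183),.045),("rackTR",(459,186),.045),("rackBL",(414,274),.045),("rackBR",(447,279),.045),("dish",(187,250),.02),("disc",(150,194),0.005)]:
    print(n,ray(im,p,z).round(3))
save(im,"a.png",(200,130,400,280),4)
E
```

```text
postL [0.416 0.139 0.034]
postR [ 0.424 -0.128  0.034]
brTL [0.672 0.071 0.055]
brBR [ 0.556 -0.167  0.055]
knob [0.655 0.177 0.13 ]
rackTL [ 0.604 -0.316  0.045]
rackTR [ 0.595 -0.402  0.045]
rackBL [ 0.362 -0.275  0.045]
rackBR [ 0.35  -0.361  0.045]
dish [0.423 0.331 0.02 ]
disc [0.578 0.446 0.005]
```

View pics/a.png

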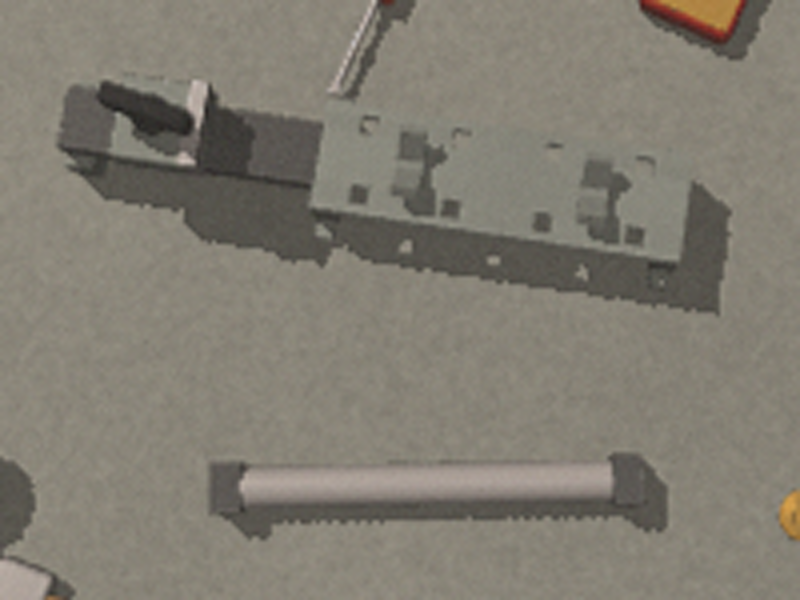

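Crop (×4): post blocks at (227,488) and (628,478); near-row holes (358,194)…(635,236), far row (370,124)…(646,162), knob bar from (103,92) to (190,125).

```bash
python3 - <<'E'
from h import *
im=get_image("top")
g=lambda p,z:ray(im,(200+p[0]/4,130+p[1]/4),z)
near=[g(p,.055) for p in [(358,194),(451,208),(543,221),(635,236)]]
far=[g(p,.055) for p in [(370,124),(462,135),(554,148),(646,162)]]
for a,b in zip(near,far): print(a.round(4),b.round(4),((a+b)/2).round(4),np.linalg.norm(a-b))
N=np.array(near);F=np.array(far);C=(N+F)/2
d=C[0]-C[3];print("bracket centre",C.mean(0),"yaw y",np.degrees(np.arctan2(d[1],d[0])))
L=g((243,484),.017);Rr=g((613,480),.017);L2=g((212,488),.034);R2=g((638,478),.034)
print(L,Rr,L2,R2,(L+Rr)/2,np.degrees(np.arctan2(*(L-Rr)[1::-1])))
print("knob",g((103,92),.13),g((190,125),.13), "face",g((200,80),.097),g((190,160),.097))
delta([0.42,0.004,0.20],90)
E
```

```text
[0.6136 0.053  0.055 ] [0.6613 0.0454 0.055 ] [0.6375 0.0492 0.055 ] 0.04834352557156324
[ 0.6042 -0.0093  0.055 ] [ 0.6538 -0.0165  0.055 ] [ 0.629  -0.0129  0.055 ] 0.05019456566001537
[ 0.5955 -0.0707  0.055 ] [ 0.645  -0.0782  0.055 ] [ 0.6202 -0.0744  0.055 ] 0.05012257821590606
[ 0.5854 -0.1319  0.055 ] [ 0.6355 -0.1397  0.055 ] [ 0.6105 -0.1358  0.055 ] 0.050711682492343424
bracket centre [ 0.62429773 -0.04349083  0.055     ] yaw y 81.69927974112196
[0.42087163 0.13168283 0.017     ] [ 0.42421907 -0.11898152  0.017     ] [0.4181605  0.14996226 0.034     ] [ 0.42552948 -0.13423769  0.034     ] [0.42254535 0.00635066 0.017     ] 90.76509997572383
knob [0.66506108 0.20847017 0.13      ] [0.64396038 0.15324382 0.13      ] face [0.68105098 0.15328545 0.097     ] [0.62824348 0.15858276 0.097     ]
shift mm [ 382.7 -351.9   26.7] yaw_y -65.15 tilt(rotvec tool, deg) [-0.05 -0.01  0.  ] wz 24.85 (world turn -24.85) pos [ 0.2206 -0.4761  0.2263]
```

```bash
python3 -m pendant '[[0.0348,-0.032,0,0,0,0,0],[0.0348,-0.032,0,0,0,0,0],[0.0348,-0.032,0,0,0,0,0],[0.0348,-0.032,0,0,0,0,0],[0.0348,-0.032,0,0,0,0,0],[0.0348,-0.032,0,0,0,0,0],[0.0348,-0.032,0,0,0,0,0],[0.0348,-0.032,0,0,0,0,0]]' 30; python3 -m pendant '[[0.0348,-0.032,0,0,0,0,0],[0.0348,-0.032,0,0,0,0,0],[0.0348,-0.032,0,0,0,0,0],[0,0,0,0,0,-8.3,0],[0,0,0,0,0,-8.3,0],[0,0,0,0,0,-8.3,0],[0,0,0,0,0,-8.3,0],[0,0,0,0,0,-8.3,0]]'; python3 -m pendant '[[0,0,0,0,0,-8.3,0],[0,0,0,0,0,-8.3,0],[0,0,0,0,0,-7.8,0],[0,0,0,0,0,0,0],[0,0,0,0,0,0,0]]'; python3 - <<'E'
from h import *
delta([0.4225,0.0064,0.20],0.77)
im=get_image("wrist"); print(im["world_from_camera"].round(3)); save(im,"w1.png")
s=get_state(); print(s['q'])
E
```

```text
clock: 1.0
ee_pos: [0.366, -0.1253, 0.2268]
tcp_rot: [0.0, 0.977, 0.215, 0.0]
ft_force: [0.3, 0.6, 0.6]
opening: 0.092
grasp_force: 0.0
clock: 1.8
ee_pos: [0.42, 0.0041, 0.2266]
tcp_rot: [-0.0, 0.835, 0.55, -0.0]
ft_force: [-0.1, -1.1, 0.7]
opening: 0.0917
grasp_force: 0.0
clock: 2.3
ee_pos: [0.42, 0.0039, 0.2266]
tcp_rot: [-0.0, 0.704, 0.71, -0.0]
ft_force: [0.2, -0.7, 0.2]
opening: 0.092
grasp_force: 0.0
shift mm [ 2.5  2.5 26.6] yaw_y 0.54 tilt(rotvec tool, deg) [-0.01  0.    0.  ] wz -0.23 (world turn 0.23) pos [0.42   0.0039 0.2266]
[[ 1.     0.009  0.002  0.421]
 [ 0.009 -0.97  -0.244  0.069]
 [-0.     0.244 -0.97   0.386]
 [ 0.     0.     0.     1.   ]]
[-1.73516540e-01  1.48663390e-01  1.78664838e+00 -8.05188688e-05
  1.20634107e+00 -1.83312417e-01]
```

View pics/w1.png

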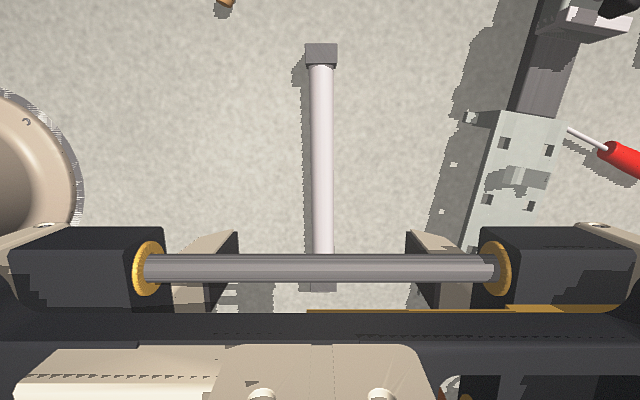

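Wrist view: post's far block spans (304–338, 43–70), tube centre line from (321,80) to (322,240); bracket end with holes upper right.

```bash
python3 - <<'E'
from h import *
im=get_image("wrist")
for r in (80,120,180,230):
    row=im["frame"][r].astype(int).sum(1); xs=[x for x in range(300,345) if row[x]>560]
    if r<231: print(r,xs[0] if xs else None,xs[-1] if xs else None)
for p,z in [((321,43),.034),((321,80),.017),((322,240),.017)]: print(ray(im,p,z).round(4))
E
```

```text
80 314 344
120 300 344
180 300 344
230 300 344
[0.4197 0.1522 0.034 ]
[0.4201 0.1181 0.017 ]
[ 0.4232 -0.0741  0.017 ]
```

```bash
python3 -m pendant '[[0.0016,0.002,0.045,0,0,-0.3,0],[0,0,0.045,0,0,0,0],[0,0,0.045,0,0,0,0],[0,0,0.045,0,0,0,0],[0,0,0.03,0,0,0,0],[0,0,0.012,0,0,0,0],[0,0,0,0,0,0,0],[0,0,0,0,0,0,0]]' 40; python3 -m pendant '[[0,0,0,0,0,0,255],[0,0,0,0,0,0,255],[0,0,0,0,0,0,255],[0,0,0,0,0,0,255],[0,0,0,0,0,0,255],[0,0,0,0,0,0,255],[0,0,0,0,0,0,255],[0,0,0,0,0,0,255]]' 40;python3 -m pendant '[[0,0,-0.02,0,0,0,255],[0,0,-0.04,0,0,0,255],[0,0,-0.04,0,0,0,255],[0,0,-0.04,0,0,0,255],[0,0,0,0,0,0,255],[0,0,0,0,0,0,255]]'; python3 - <<'E'
from h import *
delta([0.6243,-0.0435,0.145],-8.3)
E
```

```text
clock: 3.2
ee_pos: [0.4224, 0.0055, 0.005]
tcp_rot: [0.0, 0.701, 0.713, 0.0]
ft_force: [0.8, -0.5, 0.2]
opening: 0.0921
grasp_force: 0.0
clock: 4.0
ee_pos: [0.422, 0.0055, 0.0047]
tcp_rot: [-0.0, 0.701, 0.714, -0.0]
ft_force: [0.8, -0.1, 0.4]
opening: 0.0326
grasp_force: 0.0
clock: 4.6
ee_pos: [0.4217, 0.0056, 0.1445]
tcp_rot: [0.0, 0.701, 0.714, 0.0]
ft_force: [-0.5, -0.5, -5.8]
opening: 0.0268
grasp_force: 40.0
shift mm [-52.8 201.7  -0.5] yaw_y 1.05 tilt(rotvec tool, deg) [ 0.02  0.01 -0.  ] wz 9.35 (world turn -9.35) pos [0.4217 0.0056 0.1445]
```

```bash
python3 -m pendant '[[-0.0106,0.0404,0,0,0,0,255],[-0.0106,0.0404,0,0,0,0,255],[-0.0106,0.0404,0,0,0,0,255],[-0.0106,0.0404,0,0,0,0,255],[-0.0104,0.0401,0,0,0,0,255],[0,0,0,0,0,4.7,255],[0,0,0,0,0,4.65,255],[0,0,0,0,0,0,255]]'; python3 -m pendant '[[0,0,0,0,0,0,255],[0,0,0,0,0,0,255],[0,0,0,0,0,0,255]]'; python3 - <<'E'
from h import *
delta([0.6243,-0.0435,0.145],-8.3)
im=get_image("wrist"); save(im,"w2.png")
im=get_image("scene"); save(im,"s2.png",(260,150,460,290),4)
E
```

```text
clock: 5.4
ee_pos: [0.6232, -0.0434, 0.1407]
tcp_rot: [-0.003, 0.757, 0.654, -0.002]
ft_force: [-0.5, -1.1, -5.2]
opening: 0.0267
grasp_force: 40.0
clock: 5.7
ee_pos: [0.6244, -0.0434, 0.1444]
tcp_rot: [-0.0, 0.756, 0.655, -0.0]
ft_force: [0.3, -0.6, -4.8]
opening: 0.0271
grasp_force: 40.0
shift mm [-0.1 -0.1 -0.6] yaw_y -8.24 tilt(rotvec tool, deg) [-0.03  0.    0.  ] wz 0.06 (world turn -0.06) pos [ 0.6244 -0.0434  0.1444]
```

View pics/w2.png

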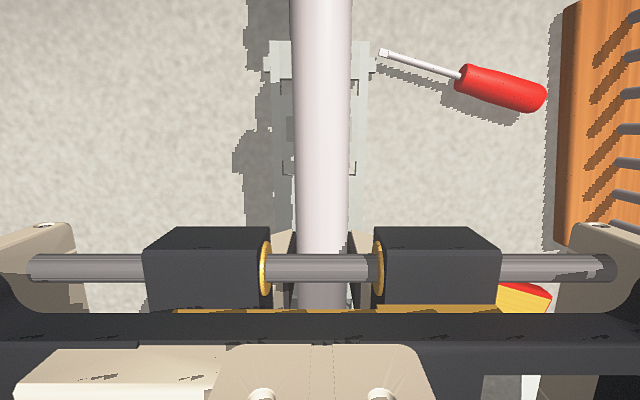

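View pics/s2.png

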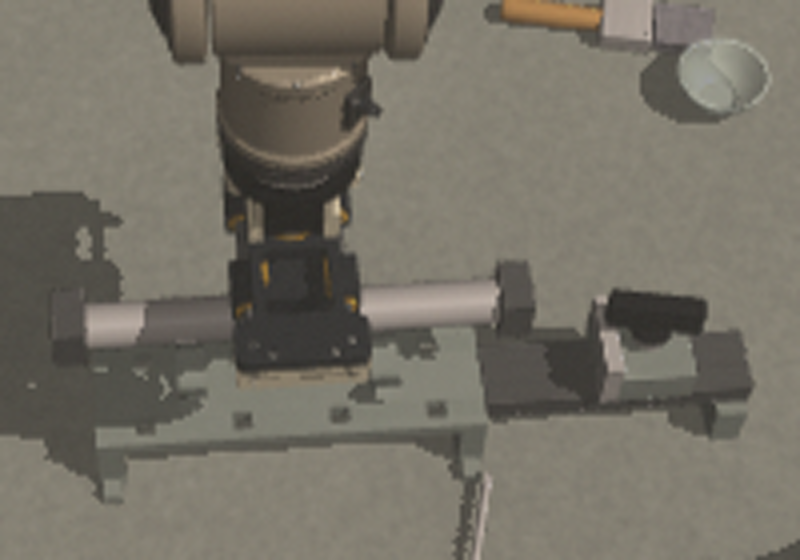

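Post is level in the scene crop (blocks at (68,325) and (515,295)) and lined up over the bracket in the wrist view (tube 295–350, plate 272–375).

```bash
python3 -m pendant '[[0,0,0.03,0,0,0,255],[0,0,0.03,0,0,0,255],[0,0,0.006,0,0,0,255],[0,0,0,0,0,0,255],[0,0,0.003,0,0,0,255],[0,0,0,0,0,0,255]]'; python3 -m pendant '[[0,0,0.003,0,0,0,255],[0,0,0,0,0,0,255]]';python3 -m pendant '[[0,0,0.002,0,0,0,255],[0,0,0,0,0,0,255]]';python3 -m pendant '[[0,0,0.002,0,0,0,255],[0,0,0,0,0,0,255]]'
```

```text
clock: 6.4
ee_pos: [0.6239, -0.0434, 0.0784]
tcp_rot: [-0.0, 0.756, 0.654, -0.0]
ft_force: [-10.9, 0.6, 9.4]
opening: 0.0267
grasp_force: 40.0
clock: 6.6
ee_pos: [0.6237, -0.0433, 0.0776]
tcp_rot: [0.0, 0.756, 0.654, -0.0]
ft_force: [-17.0, 1.6, 22.5]
opening: 0.027
grasp_force: 40.0
clock: 6.8
ee_pos: [0.6231, -0.0432, 0.0762]
tcp_rot: [-0.0, 0.756, 0.654, -0.001]
ft_force: [-19.8, 2.3, 29.1]
opening: 0.0269
grasp_force: 40.0
clock: 7.0
ee_pos: [0.6225, -0.0431, 0.0745]
tcp_rot: [-0.001, 0.756, 0.654, -0.001]
ft_force: [-22.8, 2.8, 32.1]
opening: 0.0266
grasp_force: 40.0
```

```bash
python3 -m pendant '[[0,-0.002,0,0,0,0,255],[0,-0.001,0,0,0,0,255],[0,0,0,0,0,0,255]]';python3 -m pendant '[[0,-0.001,0,0,0,0,255],[0,-0.001,0,0,0,0,255],[0,0,0,0,0,0,255]]'; python3 - <<'E'
from h import *
im=get_image("scene"); save(im,"s3.png",(260,150,460,290),4)
E
```

```text
clock: 7.3
ee_pos: [0.6224, -0.0432, 0.0745]
tcp_rot: [0.002, 0.756, 0.654, 0.001]
ft_force: [-13.0, 1.1, 24.0]
opening: 0.0268
grasp_force: 40.0
clock: 7.6
ee_pos: [0.6222, -0.0432, 0.0744]
tcp_rot: [0.003, 0.756, 0.654, 0.002]
ft_force: [-6.1, 0.2, 19.2]
opening: 0.0266
grasp_force: 40.0
```

View pics/s3.png

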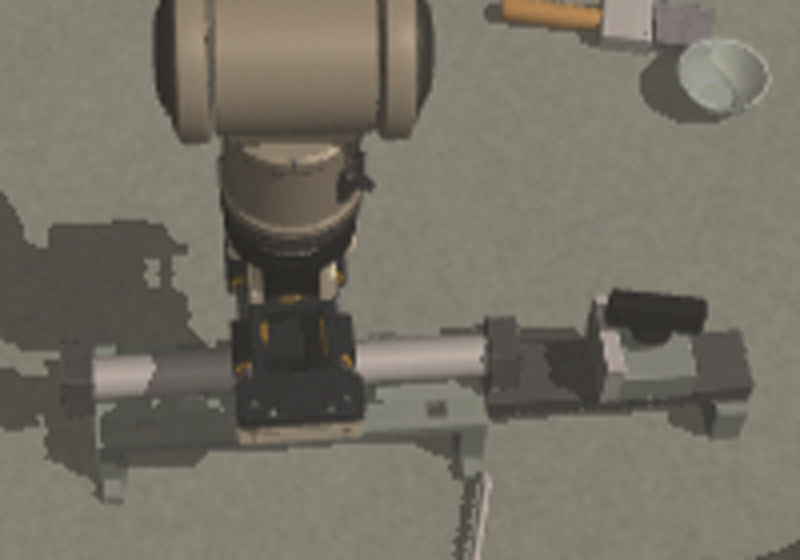

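Post appears seated; the near blocks sit flush at (78,372) and (503,345). Releasing and rising.

```bash
python3 -m pendant '[[0,0,0,0,0,0,0],[0,0,0,0,0,0,0],[0,0,0,0,0,0,0],[0,0,0,0,0,0,0],[0,0,0,0,0,0,0],[0,0,0,0,0,0,0],[0,0,-0.03,0,0,0,0],[0,0,-0.04,0,0,0,0]]'; python3 -m pendant '[[0,0,-0.05,0,0,0,0],[0,0,-0.05,0,0,0,0],[0,0,-0.05,0,0,0,0],[0,0,0,0,0,0,0],[0,0,0,0,0,0,0]]'; python3 - <<'E'
from h import *
delta([0.47,-0.37,0.29],81.7)
im=get_image("wrist"); save(im,"w3.png")
im=get_image("top"); save(im,"t3.png",(200,130,400,280),4)
E
```

```text
clock: 8.45
ee_pos: [0.6183, -0.0426, 0.137]
tcp_rot: [-0.002, 0.756, 0.654, -0.002]
ft_force: [1.1, 0.1, 0.2]
opening: 0.0868
grasp_force: 0.0
clock: 8.95
ee_pos: [0.6201, -0.0429, 0.2898]
tcp_rot: [0.001, 0.756, 0.654, 0.001]
ft_force: [0.3, 0.6, -0.1]
opening: 0.0919
grasp_force: 0.0
shift mm [-345.4 -101.3   -0.4] yaw_y -8.29 tilt(rotvec tool, deg) [ 0.15  0.01 -0.  ] wz -89.99 (world turn 89.99) pos [ 0.6201 -0.0429  0.2898]
```

View pics/w3.png

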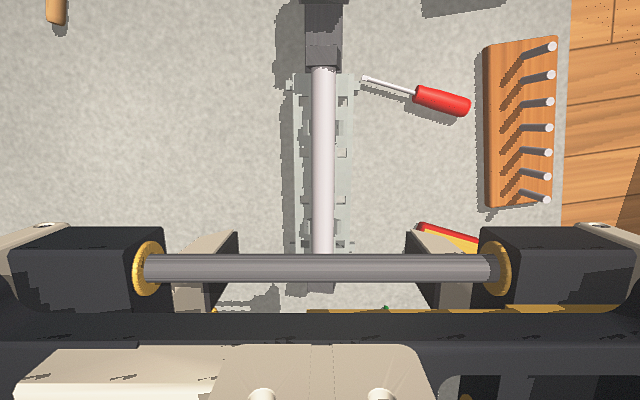

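Wrist view: post lies along columns 311–336 from block (323,55) downward; right-side holes at about (342,97),(340,126),(340,185),(338,240).

```bash
python3 - <<'E'
from h import *
im=get_image("wrist"); f=im["frame"].astype(int)
m=((f.sum(2)>540)&(abs(f[:,:,0]-f[:,:,1])<30)&(f[:,:,2]-f[:,:,1]>2)).astype(np.uint8)
pts=[]
for r in range(72,245,12):
    g=np.abs(np.diff(f[r,:,:].sum(1)))
    l=305+np.argmax(g[305:318]); rr=325+np.argmax(g[325:342]); pts.append((r,l+1,rr+1))
print(pts)
P=np.array([ray(im,((a+b)/2-.5,r),.079) for r,a,b in pts])
k=np.polyfit(P[:,1],P[:,0],1);res=P[:,0]-np.polyval(k,P[:,1]);print(k,np.degrees(np.arctan2(1,k[0])),res.round(4))
for i in(0,-1): print(P[i].round(4))
save(im,"w3c.png",(270,40,380,250),2.8)
E
```

```text
[(72, np.int64(307), np.int64(338)), (84, np.int64(315), np.int64(338)), (96, np.int64(310), np.int64(340)), (108, np.int64(315), np.int64(338)), (120, np.int64(311), np.int64(337)), (132, np.int64(311), np.int64(337)), (144, np.int64(315), np.int64(339)), (156, np.int64(315), np.int64(337)), (168, np.int64(315), np.int64(337)), (180, np.int64(315), np.int64(337)), (192, np.int64(315), np.int64(335)), (204, np.int64(315), np.int64(338)), (216, np.int64(315), np.int64(334)), (228, np.int64(312), np.int64(339)), (240, np.int64(315), np.int64(336))]
[0.13781798 0.63043556] 82.1530432648187 [-0.0028  0.0017 -0.0001  0.0016 -0.0014 -0.0015  0.002   0.0008  0.0007
  0.0006 -0.0007  0.0011 -0.0015 -0.0003 -0.0004]
[0.6385 0.0784 0.079 ]
[ 0.6135 -0.1198  0.079 ]
```

View pics/w3c.png

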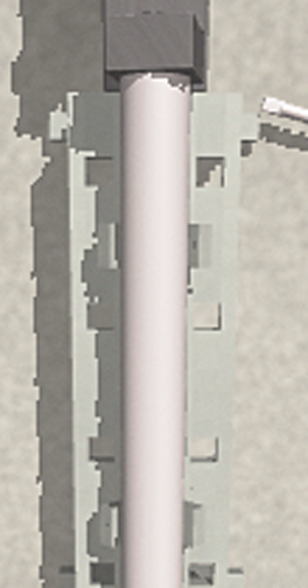

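Crop (×2.8): right holes centred (210,172), (205,315), (202,447); outer left edges at x≈88; the post is in both saddles.

```bash
python3 - <<'E'
from h import *
im=get_image("wrist")
g=lambda x,y,z:ray(im,(270+x/2.8-.3,40+y/2.8-.3),z)
C=np.array([g(156.2,172,.055),g(154,315.5,.055),g(153,447.5,.055)])
W=[np.linalg.norm(g(a,y,.055)-g(b,y,.055)) for a,b,y in [(87.5,225,172),(88,220,315),(89,217,447)]]
print(C.round(4),W,np.linalg.norm(np.diff(C,axis=0),axis=1))
T=[g(156,90,.079),g(152.5,560,.079)];print(T,np.degrees(np.arctan2(*(T[0]-T[1])[1::-1])))
u=(C[0]-C[2])/np.linalg.norm(C[0]-C[2]);print("yaw",np.degrees(np.arctan2(u[1],u[0])),"centre",C.mean(0)-.031*u)
E
```

```text
[[ 0.6382  0.0489  0.055 ]
 [ 0.6285 -0.0121  0.055 ]
 [ 0.6194 -0.0727  0.055 ]] [np.float64(0.05968663299747059), np.float64(0.05961010759943153), np.float64(0.06003829051364864)] [0.06170465 0.0613353 ]
[array([0.64204897, 0.07798307, 0.079     ]), array([ 0.61234747, -0.11909251,  0.079     ])] 81.42938557890204
yaw 81.19173742093916 centre [ 0.62394137 -0.04260829  0.055     ]
```

```bash
python3 -m pendant '[[-0.039,-0.0195,0,0,0,0,0],[-0.039,-0.0195,0,0,0,0,0],[-0.039,-0.0195,0,0,0,0,0],[-0.039,-0.0195,0,0,0,0,0],[-0.039,-0.0195,0,0,0,0,0],[-0.039,-0.0195,0,0,0,0,0],[-0.039,-0.0195,0,0,0,0,0],[-0.039,-0.0195,0,0,0,0,0]]'; python3 -m pendant '[[0,0,0,0,0,8.5,0],[0,0,0,0,0,8.5,0],[0,0,0,0,0,8.5,0],[0,0,0,0,0,8.5,0],[0,0,0,0,0,8.5,0],[0,0,0,0,0,8.5,0],[0,0,0,0,0,8.5,0],[0,0,0,0,0,8.5,0]]';python3 -m pendant '[[0,0,0,0,0,8.5,0],[0,0,0,0,0,8.5,0],[0,0,0,0,0,6.3,0],[0,0,0,0,0,0,0],[0,0,0,0,0,0,0],[0,0,0,0,0,0,0],[0,0,0,0,0,0,0]]';python3 - <<'E'
from h import *
delta([0.42,-0.33,0.29],80.4)
im=get_image("wrist"); save(im,"w4.png")
E
```

```text
clock: 9.95
ee_pos: [0.4189, -0.33, 0.2875]
tcp_rot: [-0.001, 0.756, 0.654, -0.0]
ft_force: [1.1, -0.7, 0.3]
opening: 0.0919
grasp_force: 0.0
clock: 10.75
ee_pos: [0.4201, -0.3287, 0.2873]
tcp_rot: [-0.001, 0.993, 0.116, -0.001]
ft_force: [-0.2, 0.1, 0.4]
opening: 0.0919
grasp_force: 0.0
clock: 11.45
ee_pos: [0.4203, -0.329, 0.2885]
tcp_rot: [-0.0, 0.997, -0.083, -0.0]
ft_force: [-0.2, 0.7, 1.1]
opening: 0.0918
grasp_force: 0.0
shift mm [-0.1  1.  -1.5] yaw_y -99.52 tilt(rotvec tool, deg) [-0.01  0.02  0.  ] wz 0.08 (world turn -0.08) pos [ 0.4203 -0.329   0.2885]
```

View pics/w4.png

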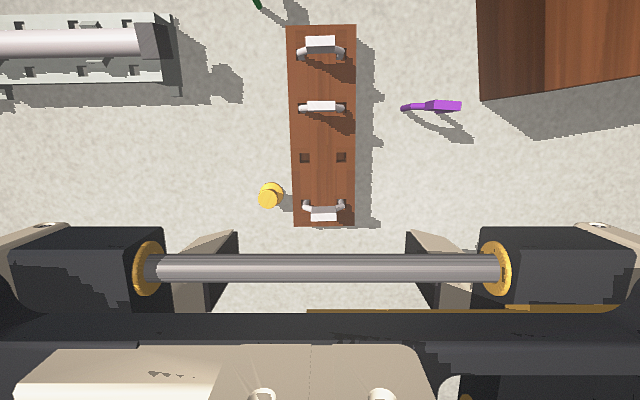

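Wrist view: rack corners (286,26),(355,24),(294,226),(356,226); U-bolt tabs at (320,42), (321,105), (323,212); empty pair at (305–341,157).

```bash
python3 - <<'E'
from h import *
im=get_image("wrist"); save(im,"w4c.png",(280,15,365,235),2.7)
f=im["frame"].astype(int)
m=((f.min(2)>175)).astype(np.uint8); m[:, :298]=0; m[:,346:]=0; m[:20]=0; m[235:]=0
n,l,s,c=cv2.connectedComponentsWithStats(m)
for i in range(1,n):
    if s[i][4]>30:
        print(s[i],c[i].round(1))
C=[ray(im,p,.045) for p in [(286,26),(355,24),(294,226),(356,226)]]
print(np.round(C,4))
E
```

```text
[309  20  37   5 158] [326.4  21.7]
[298  35  37  19 341] [317.6  41.7]
[298 101  37  10 304] [317.6 105.5]
[302 200  10  12  56] [306.6 207.1]
[311 213  26   9 207] [323.1 216.7]
[298 227  48   8 321] [320.3 231.1]
[[ 0.6055 -0.3178  0.045 ]
 [ 0.594  -0.3988  0.045 ]
 [ 0.359  -0.2805  0.045 ]
 [ 0.3448 -0.3652  0.045 ]]
```

View pics/w4c.png

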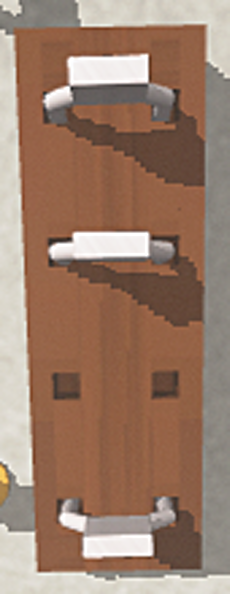

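```bash
python3 - <<'E'
from h import *
im=get_image("wrist")
P=[ray(im,(280+x/2.7-.3,15+y/2.7-.3),.110) for x,y in [(108,71),(111,245),(118.5,545.5)]]
print(np.round(P,4)); P=np.array(P)
print(np.linalg.norm(np.diff(P,axis=0),axis=1)); d=P[0]-P[2]; print(np.degrees(np.arctan2(d[1],d[0])))
for p in P: delta([p[0],p[1],.16],80.3)
E
```

```text
[[ 0.5675 -0.3524  0.11  ]
 [ 0.5063 -0.3432  0.11  ]
 [ 0.385  -0.326   0.11  ]]
[0.06184404 0.1225578 ]
-8.23450644005051
shift mm [148.9  -1.4 128.7] yaw_y -99.56 tilt(rotvec tool, deg) [ 0. -0.  0.] wz 0.14 (world turn -0.14) pos [ 0.4204 -0.329   0.2887]
shift mm [ 87.1  -0.3 128.7] yaw_y -99.56 tilt(rotvec tool, deg) [ 0. -0.  0.] wz 0.14 (world turn -0.14) pos [ 0.4204 -0.329   0.2887]
shift mm [-35.4   2.9 128.7] yaw_y -99.56 tilt(rotvec tool, deg) [ 0. -0.  0.] wz 0.14 (world turn -0.14) pos [ 0.4204 -0.329   0.2887]
```

```bash
python3 -m pendant '[[0.044,0,0.04,0,0,0,100],[0.043,-0.0003,0.04,0,0,0,100],[0,0,0.04,0,0,-1.2,100],[0,0,0.04,0,0,0,100],[0,0,0.03,0,0,0,100],[0,0,0.013,0,0,0,100],[0,0,0,0,0,0,100],[0,0,0,0,0,0,100]]'; python3 -m pendant '[[0,0,0,0,0,0,255],[0,0,0,0,0,0,255],[0,0,0,0,0,0,255],[0,0,0,0,0,0,255],[0,0,0,0,0,0,255],[0,0,0,0,0,0,255],[0,0,0,0,0,0,255],[0,0,0,0,0,0,255]]' 30
```

```text
clock: 12.4
ee_pos: [0.4937, -0.3418, 0.0995]
tcp_rot: [0.001, 0.997, -0.073, 0.001]
ft_force: [-0.4, 0.9, 0.0]
opening: 0.0556
grasp_force: 0.0
clock: 13.2
ee_pos: [0.4932, -0.3413, 0.0985]
tcp_rot: [0.0, 0.997, -0.073, 0.0]
ft_force: [-0.7, -0.2, 4.9]
opening: 0.028
grasp_force: 30.0
```

Combined motion was speed-limited, leaving me 13 mm short; reopen and correct.

```bash
python3 -m pendant '[[0,0,0,0,0,0,100],[0,0,0,0,0,0,100],[0,0,0,0,0,0,100],[0,0,-0.03,0,0,0,100],[0,0,0,0,0,0,100],[0,0,0,0,0,0,100]]'; python3 - <<'E'
from h import *
im=get_image("wrist"); save(im,"w5.png",(220,60,420,250),3)
delta([0.5063,-0.3432,.085],81.6)
E
```

```text
clock: 13.8
ee_pos: [0.4931, -0.3412, 0.1282]
tcp_rot: [0.0, 0.997, -0.073, 0.0]
ft_force: [0.2, -0.2, 0.3]
opening: 0.0559
grasp_force: 0.0
shift mm [13.8  0.4 42.5] yaw_y -98.40 tilt(rotvec tool, deg) [-0.02  0.03  0.  ] wz 0.00 (world turn -0.00) pos [ 0.4927 -0.3408  0.1275]
```

View pics/w5.png

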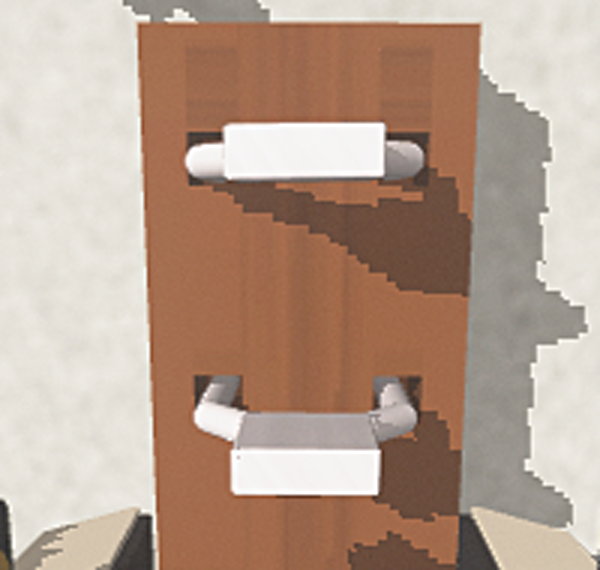

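Crop (×3): mid tab top face centred (306,471), far tab (304,151), both upright in their holes.

```bash
python3 - <<'E'
from h import *
im=get_image("wrist")
for x,y in [(306,471),(304.5,150.5)]:
    p=ray(im,(220+x/3-.3,60+y/3-.3),.110); print(p.round(4)); delta([p[0],p[1],.085],81.6)
E
```

```text
[ 0.5061 -0.3435  0.11  ]
shift mm [13.9  0.9 42.1] yaw_y -98.40 tilt(rotvec tool, deg) [-0.05  0.08  0.  ] wz 0.00 (world turn -0.00) pos [ 0.4925 -0.3407  0.1271]
[ 0.5672 -0.3522  0.11  ]
shift mm [75.6  0.6 42. ] yaw_y -98.40 tilt(rotvec tool, deg) [-0.05  0.08  0.  ] wz 0.00 (world turn -0.00) pos [ 0.4925 -0.3407  0.1271]
```

```bash
python3 -m pendant '[[0.0137,0.0007,0,0,0,0,100],[0,0,0,0,0,0,100],[0,0,0.02,0,0,0,100],[0,0,0.02,0,0,0,100],[0,0,0.002,0,0,0,100],[0,0,0,0,0,0,100],[0,0,0,0,0,0,100]]'; python3 -m pendant '[[0,0,0,0,0,0,255],[0,0,0,0,0,0,255],[0,0,0,0,0,0,255],[0,0,0,0,0,0,255],[0,0,0,0,0,0,255],[0,0,0,0,0,0,255],[0,0,0,0,0,0,255]]' 40
```

```text
clock: 14.6
ee_pos: [0.5067, -0.3441, 0.0868]
tcp_rot: [0.0, 0.997, -0.073, 0.0]
ft_force: [-0.1, -0.4, -0.7]
opening: 0.0556
grasp_force: 0.0
clock: 15.3
ee_pos: [0.5065, -0.3439, 0.0862]
tcp_rot: [0.0, 0.997, -0.073, 0.0]
ft_force: [-0.7, 0.8, 0.9]
opening: 0.0293
grasp_force: 40.0
```

```bash
python3 -m pendant '[[0,0,-0.045,0,0,0,255],[0,0,-0.045,0,0,0,255],[0,0,-0.045,0,0,0,255],[0,0,0,0,0,-8.5,255],[0,0,0,0,0,-8.5,255],[0,0,0,0,0,-8.5,255],[0,0,0,0,0,-8.5,255],[0,0,0,0,0,-8.5,255]]'; python3 -m pendant '[[0,0,0,0,0,-8.5,255],[0,0,0,0,0,-8.5,255],[0,0,0,0,0,-8.5,255],[0,0,0,0,0,-8.5,255],[0,0,0,0,0,-8.5,255],[0,0,0,0,0,-4.8,255],[0,0,0,0,0,0,255],[0,0,0,0,0,0,255]]'; python3 - <<'E'
from h import *
delta([.6286,-.0123,.22],-8.6)
E
```

```text
clock: 16.1
ee_pos: [0.5062, -0.3435, 0.2205]
tcp_rot: [-0.001, 0.955, 0.296, -0.0]
ft_force: [0.5, 1.2, -1.8]
opening: 0.0293
grasp_force: 40.0
clock: 16.9
ee_pos: [0.5063, -0.3436, 0.2207]
tcp_rot: [-0.0, 0.759, 0.651, -0.0]
ft_force: [1.1, 0.0, -2.2]
opening: 0.0291
grasp_force: 40.0
shift mm [346.   70.6   0.8] yaw_y -8.73 tilt(rotvec tool, deg) [-0.04 -0.02  0.  ] wz -0.13 (world turn 0.13) pos [ 0.5063 -0.3436  0.2207]
```

```bash
python3 -m pendant '[[0.0433,0.0088,0,0,0,0,255],[0.0433,0.0088,0,0,0,0,255],[0.0433,0.0088,0,0,0,0,255],[0.0433,0.0088,0,0,0,0,255],[0.0433,0.0088,0,0,0,0,255],[0.0433,0.0088,0,0,0,0,255],[0.0431,0.0089,0,0,0,0,255],[0.0431,0.0089,0,0,0,0,255]]';  python3 -m pendant '[[0,0,0,0,0,0,255],[0,0,0,0,0,0,255],[0,0,0,0,0,0,255]]'; python3 - <<'E'
from h import *
delta([.6286,-.0123,.14],-8.6)
E
```

```text
clock: 17.7
ee_pos: [0.6283, -0.0104, 0.221]
tcp_rot: [0.0, 0.759, 0.651, -0.0]
ft_force: [1.2, -0.1, -1.6]
opening: 0.0296
grasp_force: 40.0
clock: 18.0
ee_pos: [0.6277, -0.0131, 0.2208]
tcp_rot: [0.0, 0.759, 0.652, -0.0]
ft_force: [0.2, -1.3, -2.1]
opening: 0.0295
grasp_force: 40.0
shift mm [ 0.9  0.8 80.8] yaw_y -8.68 tilt(rotvec tool, deg) [-0.03  0.03  0.  ] wz -0.08 (world turn 0.08) pos [ 0.6277 -0.0131  0.2208]
```

```bash
python3 -m pendant '[[0.0008,0.0007,0.03,0,0,0,255],[0,0,0.03,0,0,0,255],[0,0,0.02,0,0,0,255],[0,0,0,0,0,0,255],[0,0,0,0,0,0,255]]'; python3 -m pendant '[[0,0,0.005,0,0,0,255],[0,0,0,0,0,0,255]]'; python3 -m pendant '[[0,0,0.004,0,0,0,255],[0,0,0,0,0,0,255]]'; python3 -m pendant '[[0,0,0.004,0,0,0,255],[0,0,0,0,0,0,255]]'
```

```text
clock: 18.5
ee_pos: [0.6289, -0.0128, 0.1416]
tcp_rot: [0.0, 0.759, 0.651, 0.0]
ft_force: [0.1, 0.1, 0.1]
opening: 0.0293
grasp_force: 40.0
clock: 18.7
ee_pos: [0.6291, -0.0119, 0.1368]
tcp_rot: [0.001, 0.758, 0.652, 0.0]
ft_force: [-0.3, -0.1, -1.3]
opening: 0.0294
grasp_force: 40.0
clock: 18.9
ee_pos: [0.6286, -0.0115, 0.1319]
tcp_rot: [-0.0, 0.758, 0.652, -0.0]
ft_force: [0.5, 0.4, -2.4]
opening: 0.0296
grasp_force: 40.0
clock: 19.1
ee_pos: [0.6285, -0.0114, 0.1275]
tcp_rot: [-0.0, 0.758, 0.652, -0.0]
ft_force: [-0.6, 0.2, -1.0]
opening: 0.0294
grasp_force: 40.0
```

```bash
python3 -m pendant '[[0,0,0.006,0,0,0,255],[0,0,0.006,0,0,0,255],[0,0,0,0,0,0,255]]'; python3 -m pendant '[[0,0,0.005,0,0,0,255],[0,0,0.003,0,0,0,255],[0,0,0,0,0,0,255]]'; python3 -m pendant '[[0,0,0.003,0,0,0,255],[0,0,0,0,0,0,255]]'
```

```text
clock: 19.4
ee_pos: [0.6281, -0.0114, 0.1147]
tcp_rot: [-0.001, 0.758, 0.652, -0.001]
ft_force: [0.4, -1.2, -1.6]
opening: 0.0296
grasp_force: 40.0
clock: 19.7
ee_pos: [0.6285, -0.0115, 0.1074]
tcp_rot: [-0.0, 0.758, 0.652, -0.0]
ft_force: [-0.7, -0.3, -1.7]
opening: 0.0294
grasp_force: 40.0
clock: 19.9
ee_pos: [0.6291, -0.0116, 0.1061]
tcp_rot: [0.001, 0.758, 0.652, 0.0]
ft_force: [-1.3, 1.0, 3.9]
opening: 0.0296
grasp_force: 40.0
```

```bash
python3 -m pendant '[[0,0,0,0,0,0,100],[0,0,0,0,0,0,100],[0,0,0,0,0,0,100],[0,0,0,0,0,0,100],[0,0,-0.03,0,0,0,100],[0,0,-0.04,0,0,0,100],[0,0,-0.04,0,0,0,100],[0,0,0,0,0,0,100]]'; python3 -m pendant '[[-0.0433,-0.0088,0,0,0,0,100],[-0.0433,-0.0088,0,0,0,0,100],[-0.0433,-0.0088,0,0,0,0,100],[-0.0433,-0.0088,0,0,0,0,100],[-0.0433,-0.0088,0,0,0,0,100],[-0.0433,-0.0088,0,0,0,0,100],[-0.0433,-0.0088,0,0,0,0,100],[-0.0433,-0.0088,0,0,0,0,100]]';  python3 -m pendant '[[0,0,0,0,0,8.5,100],[0,0,0,0,0,8.5,100],[0,0,0,0,0,8.5,100],[0,0,0,0,0,8.5,100],[0,0,0,0,0,8.5,100],[0,0,0,0,0,8.5,100],[0,0,0,0,0,8.5,100],[0,0,0,0,0,8.5,100]]'; python3 -m pendant '[[0,0,0,0,0,8.5,100],[0,0,0,0,0,8.5,100],[0,0,0,0,0,4.8,100],[0,0,0,0,0,0,100],[0,0,0,0,0,0,100],[0,0,0,0,0,0,100]]';python3 - <<'E'
from h import *
delta([0.5672,-0.3522,.21],81.6)
im=get_image("wrist"); save(im,"w6.png",(210,0,430,240),2.5)
E
```

```text
clock: 20.7
ee_pos: [0.6316, -0.0118, 0.2216]
tcp_rot: [0.004, 0.758, 0.652, 0.004]
ft_force: [-0.1, 0.1, -0.2]
opening: 0.0557
grasp_force: 0.0
clock: 21.5
ee_pos: [0.5064, -0.345, 0.2145]
tcp_rot: [-0.0, 0.758, 0.652, -0.0]
ft_force: [0.5, -0.2, 0.2]
opening: 0.0559
grasp_force: 0.0
clock: 22.3
ee_pos: [0.5072, -0.3434, 0.2143]
tcp_rot: [-0.0, 0.994, 0.114, -0.0]
ft_force: [0.0, -0.6, -0.2]
opening: 0.0557
grasp_force: 0.0
clock: 22.9
ee_pos: [0.5073, -0.3435, 0.2148]
tcp_rot: [-0.0, 0.997, -0.072, -0.0]
ft_force: [0.5, -0.1, -0.0]
opening: 0.0559
grasp_force: 0.0
shift mm [60.5 -0.   4.8] yaw_y -98.30 tilt(rotvec tool, deg) [-0.01  0.02  0.  ] wz 0.10 (world turn -0.10) pos [ 0.5073 -0.3435  0.2148]
```

View pics/w6.png

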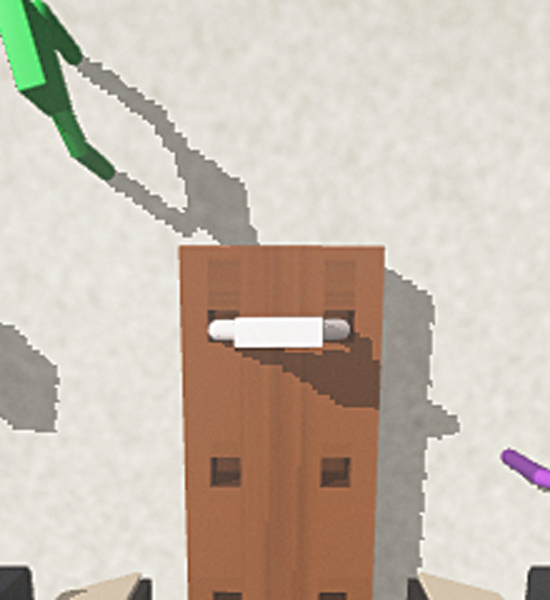

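Crop (×2.5): far tab top face centred (279,332); rack unmoved. I'll use masks for the rest (one view left).

```bash
cat >> h.py <<'E'
def tab(im,guess,z=.110):
    u,v=proj(im,[guess[0],guess[1],z]).round().astype(int)
    f=im["frame"].astype(int); m=((f.min(2)>205)&(f.max(2)-f.min(2)<25)).astype(np.uint8)
    w=np.zeros_like(m); w[max(v-35,0):v+35,u-40:u+40]=1; m=cv2.morphologyEx(m*w,cv2.MORPH_OPEN,np.ones((5,5),np.uint8))
    n,l,s,c=cv2.connectedComponentsWithStats(m)
    out=[]
    for i in range(1,n):
        if s[i][4]>80:
            q=cv2.minAreaRect(np.argwhere(l==i)[:,::-1].astype(np.float32))
            p=ray(im,q[0],z); out.append((p.round(4),np.round(q[0],1),np.round(q[1],1),round(q[2],1)))
    return out
E
python3 - <<'E'
from h import *
im=get_image("wrist"); print(tab(im,[.5672,-.3522]))
p=ray(im,(210+279/2.5-.3,332/2.5-.3),.11);print(p); delta([p[0],p[1],.086],81.6)
E
```

```text
[(array([ 0.5683, -0.3487,  0.11  ]), array([316.5, 132.5]), array([11., 43.]), 90.0)]
[ 0.56769436 -0.35265755  0.11      ]
shift mm [ 61.    0.3 128.9] yaw_y -98.33 tilt(rotvec tool, deg) [ 0.  0. -0.] wz 0.07 (world turn -0.07) pos [ 0.5074 -0.3435  0.215 ]
```

```bash
python3 -m pendant '[[0.0305,0,0,0,0,0,100],[0.0305,0.0003,0,0,0,0,100],[0,0,0.04,0,0,0,100],[0,0,0.04,0,0,0,100],[0,0,0.04,0,0,0,100],[0,0,0.008,0,0,0,100],[0,0,0,0,0,0,100],[0,0,0,0,0,0,100]]'; python3 - <<'E'
from h import *
delta([.5677,-.3527,.086],81.6)
E
```

```text
clock: 23.8
ee_pos: [0.5688, -0.3536, 0.0894]
tcp_rot: [0.001, 0.997, -0.073, 0.002]
ft_force: [0.5, 0.6, -0.0]
opening: 0.0557
grasp_force: 0.0
shift mm [-1.2 -0.8  3.4] yaw_y -98.39 tilt(rotvec tool, deg) [ 0.11 -0.19  0.  ] wz 0.01 (world turn -0.01) pos [ 0.5688 -0.3536  0.0894]
```

```bash
python3 -m pendant '[[-0.001,-0.0005,0.002,0,0,0,100],[0,0,0,0,0,0,100],[0,0,0,0,0,0,255],[0,0,0,0,0,0,255],[0,0,0,0,0,0,255],[0,0,0,0,0,0,255],[0,0,0,0,0,0,255],[0,0,0,0,0,0,255]]'; python3 -m pendant '[[0,0,0,0,0,0,255],[0,0,0,0,0,0,255]]'
```

```text
clock: 24.6
ee_pos: [0.5669, -0.3522, 0.0851]
tcp_rot: [0.0, 0.997, -0.073, 0.0]
ft_force: [-0.3, -0.6, 0.4]
opening: 0.0297
grasp_force: 40.0
clock: 24.8
ee_pos: [0.5668, -0.3522, 0.0851]
tcp_rot: [0.0, 0.997, -0.073, 0.0]
ft_force: [0.1, -0.9, 1.0]
opening: 0.0296
grasp_force: 40.0
```

```bash
python3 -m pendant '[[0,0,-0.045,0,0,0,255],[0,0,-0.045,0,0,0,255],[0,0,-0.045,0,0,0,255],[0,0,0,0,0,-8.5,255],[0,0,0,0,0,-8.5,255],[0,0,0,0,0,-8.5,255],[0,0,0,0,0,-8.5,255],[0,0,0,0,0,-8.5,255]]'; python3 -m pendant '[[0,0,0,0,0,-8.5,255],[0,0,0,0,0,-8.5,255],[0,0,0,0,0,-8.5,255],[0,0,0,0,0,-8.5,255],[0,0,0,0,0,-8.5,255],[0,0,0,0,0,-4.8,255],[0,0,0,0,0,0,255],[0,0,0,0,0,0,255]]'; python3 - <<'E'
from h import *
delta([.6193,-.0742,.22],-8.6)
E
```

```text
clock: 25.6
ee_pos: [0.5665, -0.3517, 0.2193]
tcp_rot: [-0.001, 0.955, 0.296, -0.0]
ft_force: [0.4, 0.5, -2.0]
opening: 0.0292
grasp_force: 40.0
clock: 26.4
ee_pos: [0.5666, -0.3519, 0.2196]
tcp_rot: [-0.0, 0.759, 0.651, -0.0]
ft_force: [0.3, 0.9, -1.6]
opening: 0.0297
grasp_force: 40.0
shift mm [282.4   9.9  -0.3] yaw_y -8.73 tilt(rotvec tool, deg) [-0.04 -0.03  0.  ] wz -0.13 (world turn 0.13) pos [ 0.5666 -0.3519  0.2196]
```

```bash
python3 -m pendant '[[0.0403,0.0014,0,0,0,-0.1,255],[0.0403,0.0014,0,0,0,0,255],[0.0403,0.0014,0,0,0,0,255],[0.0403,0.0014,0,0,0,0,255],[0.0403,0.0014,0,0,0,0,255],[0.0403,0.0014,0,0,0,0,255],[0.0403,0.0014,0,0,0,0,255],[0,0,0,0,0,0,255]]';  python3 -m pendant '[[0,0,0,0,0,0,255],[0,0,0,0,0,0,255],[0,0,0,0,0,0,255]]'; python3 - <<'E'
from h import *
delta([.6193,-.0742,.14],-8.6)
E
```

```text
clock: 27.2
ee_pos: [0.6186, -0.0692, 0.22]
tcp_rot: [-0.001, 0.756, 0.654, 0.001]
ft_force: [-0.2, 0.2, -2.1]
opening: 0.0296
grasp_force: 40.0
clock: 27.5
ee_pos: [0.618, -0.0758, 0.22]
tcp_rot: [0.0, 0.758, 0.652, -0.0]
ft_force: [-0.2, 0.3, -1.5]
opening: 0.0294
grasp_force: 40.0
shift mm [ 1.8  1.  80. ] yaw_y -8.62 tilt(rotvec tool, deg) [-0.01  0.02  0.  ] wz -0.02 (world turn 0.02) pos [ 0.618  -0.0758  0.22  ]
```

```bash
python3 -m pendant '[[0.0016,0.001,0.03,0,0,0,255],[0,0,0.03,0,0,0,255],[0,0,0.02,0,0,0,255],[0,0,0,0,0,0,255],[0,0,0,0,0,0,255]]'; python3 -m pendant '[[0,0,0.006,0,0,0,255],[0,0,0,0,0,0,255]]'; python3 -m pendant '[[0,0,0.004,0,0,0,255],[0,0,0,0,0,0,255]]'; python3 -m pendant '[[0,0,0.004,0,0,0,255],[0,0,0,0,0,0,255]]'
```

```text
clock: 28.0
ee_pos: [0.6196, -0.074, 0.1405]
tcp_rot: [0.0, 0.758, 0.652, 0.0]
ft_force: [0.1, 0.3, -1.0]
opening: 0.0294
grasp_force: 40.0
clock: 28.2
ee_pos: [0.6197, -0.0734, 0.1346]
tcp_rot: [0.0, 0.758, 0.653, 0.0]
ft_force: [-0.1, -0.3, -2.2]
opening: 0.0295
grasp_force: 40.0
clock: 28.4
ee_pos: [0.6193, -0.073, 0.1299]
tcp_rot: [-0.0, 0.758, 0.653, -0.0]
ft_force: [0.2, 0.5, -1.9]
opening: 0.0297
grasp_force: 40.0
clock: 28.6
ee_pos: [0.6191, -0.0729, 0.1255]
tcp_rot: [-0.0, 0.758, 0.653, -0.0]
ft_force: [-0.2, 0.2, -2.1]
opening: 0.0296
grasp_force: 40.0
```

In the holes again (tips ≈50 mm, no force). Down, release, return to the rack for the near one.

```bash
python3 -m pendant '[[0,0,0.006,0,0,0,255],[0,0,0.006,0,0,0,255],[0,0,0.004,0,0,0,255],[0,0,0.003,0,0,0,255],[0,0,0,0,0,0,255]]'; python3 -m pendant '[[0,0,0.003,0,0,0,255],[0,0,0,0,0,0,255]]'
```

```text
clock: 29.1
ee_pos: [0.6192, -0.073, 0.1063]
tcp_rot: [-0.0, 0.758, 0.653, -0.0]
ft_force: [-0.4, -0.7, -1.9]
opening: 0.0296
grasp_force: 40.0
clock: 29.3
ee_pos: [0.6196, -0.0731, 0.1049]
tcp_rot: [0.0, 0.758, 0.653, 0.0]
ft_force: [-1.9, 0.1, 3.1]
opening: 0.0299
grasp_force: 40.0
```

```bash
python3 -m pendant '[[0,0,0,0,0,0,100],[0,0,0,0,0,0,100],[0,0,0,0,0,0,100],[0,0,0,0,0,0,100],[0,0,-0.03,0,0,0,100],[0,0,-0.04,0,0,0,100],[0,0,-0.04,0,0,0,100],[0,0,0,0,0,0,100]]'; python3 -m pendant '[[-0.036,-0.0235,0,0,0,0,100],[-0.036,-0.0235,0,0,0,0,100],[-0.036,-0.0235,0,0,0,0,100],[-0.036,-0.0235,0,0,0,0,100],[-0.036,-0.0235,0,0,0,0,100],[-0.036,-0.0235,0,0,0,0,100],[-0.036,-0.0235,0,0,0,0,100],[-0.036,-0.0235,0,0,0,0,100]]';  python3 -m pendant '[[0,0,0,0,0,8.5,100],[0,0,0,0,0,8.5,100],[0,0,0,0,0,8.5,100],[0,0,0,0,0,8.5,100],[0,0,0,0,0,8.5,100],[0,0,0,0,0,8.5,100],[0,0,0,0,0,8.5,100],[0,0,0,0,0,8.5,100]]'; python3 -m pendant '[[0,0,0,0,0,8.5,100],[0,0,0,0,0,8.5,100],[0,0,0,0,0,4.8,100],[0,0,0,0,0,0,100],[0,0,0,0,0,0,100],[0,0,0,0,0,0,100]]';python3 - <<'E'
from h import *
delta([0.385,-0.326,.21],81.6)
im=get_image("wrist"); save(im,"w7.png")
print(tab(im,[.385,-.326])); print(proj(im,[.385,-.326,.11]))
f=im["frame"].astype(int); hsv=cv2.cvtColor(im["frame"],cv2.COLOR_RGB2HSV)
m=((hsv[...,0]<15)&(hsv[...,1]>90)).astype(np.uint8); ys,xs=np.nonzero(m); print(xs.min(),xs.max(),ys.min(),ys.max())
for r in range(60,235,6):
    k=np.nonzero(m[r])[0]; b=np.nonzero(f[r,290:360].min(1)>200)[0]+290
    print(r,(k.min(),k.max()) if len(k) else '', (b.min(),b.max(),len(b)) if len(b) else '')
E
```

```text
clock: 30.1
ee_pos: [0.6222, -0.0737, 0.2206]
tcp_rot: [0.005, 0.757, 0.653, 0.003]
ft_force: [0.8, -0.7, 0.6]
opening: 0.0559
grasp_force: 0.0
clock: 30.9
ee_pos: [0.3895, -0.3311, 0.2136]
tcp_rot: [-0.0, 0.758, 0.653, -0.0]
ft_force: [0.4, -0.4, 0.2]
opening: 0.056
grasp_force: 0.0
clock: 31.7
ee_pos: [0.3908, -0.33, 0.2135]
tcp_rot: [-0.0, 0.993, 0.115, -0.0]
ft_force: [-1.0, -0.2, 0.6]
opening: 0.0558
grasp_force: 0.0
clock: 32.3
ee_pos: [0.3909, -0.3301, 0.2138]
tcp_rot: [-0.0, 0.997, -0.071, -0.0]
ft_force: [-0.4, -0.0, -1.4]
opening: 0.0558
grasp_force: 0.0
shift mm [-6.4 -3.2  3.9] yaw_y -98.20 tilt(rotvec tool, deg) [-0.01  0.01  0.  ] wz 0.20 (world turn -0.20) pos [ 0.3909 -0.3301  0.2138]
[(array([ 0.3934, -0.3229,  0.11  ]), array([312.5, 201.5]), array([15., 41.]), 90.0), (array([ 0.3627, -0.322 ,  0.11  ]), array([316.5, 234. ]), array([20., 79.]), 90.0)]
[317.298269   210.01636887]
253 639 0 223
60 (np.int64(276), np.int64(601)) 
66 (np.int64(276), np.int64(562)) 
72 (np.int64(276), np.int64(514)) 
78 (np.int64(277), np.int64(360)) 
84 (np.int64(277), np.int64(359)) 

[... 306 characters left out ...]
np.int64(358)) 
144 (np.int64(279), np.int64(358)) 
150 (np.int64(279), np.int64(358)) 
156 (np.int64(279), np.int64(357)) 
162 (np.int64(280), np.int64(357)) 
168 (np.int64(280), np.int64(357)) 
174 (np.int64(280), np.int64(357)) 
180 (np.int64(280), np.int64(357)) 
186 (np.int64(280), np.int64(356)) 
192 (np.int64(281), np.int64(356)) (np.int64(337), np.int64(337), 1)
198 (np.int64(281), np.int64(356)) (np.int64(292), np.int64(301), 10)
204 (np.int64(281), np.int64(355)) (np.int64(301), np.int64(333), 33)
210 (np.int64(281), np.int64(355)) 
216 (np.int64(282), np.int64(355)) 
222 (np.int64(282), np.int64(356)) 
228  (np.int64(290), np.int64(359), 70)
234  (np.int64(290), np.int64(359), 70)
```

```bash
python3 - <<'E'
from h import *
im=get_image("wrist"); f=im["frame"].astype(int)
print([(r,f[r,317].tolist()) for r in range(186,230,2)])
for r in range(198,214,2):
    b=np.nonzero(f[r,285:350].min(1)>200)[0]+285; print(r,b.min() if len(b) else '',b.max() if len(b) else '')
for r in (202.5,203.5,204.5): 
    p=ray(im,(317,r),.11);print(r,p); delta([p[0],p[1],.086],81.6)
E
```

```text
[(186, [155, 101, 72]), (188, [156, 104, 75]), (190, [157, 103, 75]), (192, [157, 102, 72]), (194, [160, 145, 136]), (196, [159, 149, 146]), (198, [157, 147, 144]), (200, [255, 255, 255]), (202, [246, 243, 242]), (204, [245, 242, 242]), (206, [244, 240, 238]), (208, [246, 243, 242]), (210, [191, 166, 158]), (212, [155, 102, 70]), (214, [159, 107, 79]), (216, [157, 104, 78]), (218, [156, 105, 77]), (220, [156, 105, 76]), (222, [157, 104, 76]), (224, [144, 134, 122]), (226, [138, 135, 127]), (228, [232, 229, 218])]
198 292 301
200 298 333
202 301 333
204 301 333
206 301 333
208 301 333
210  
212  
202.5 [ 0.39189907 -0.32677125  0.11      ]
shift mm [  0.5  -3.5 127.9] yaw_y -98.23 tilt(rotvec tool, deg) [ 0.  0. -0.] wz 0.17 (world turn -0.17) pos [ 0.3909 -0.3301  0.2139]
203.5 [ 0.39099265 -0.32663712  0.11      ]
shift mm [ -0.4  -3.5 127.9] yaw_y -98.23 tilt(rotvec tool, deg) [ 0.  0. -0.] wz 0.17 (world turn -0.17) pos [ 0.3909 -0.3301  0.2139]
204.5 [ 0.39008473 -0.32650276  0.11      ]
shift mm [ -1.3  -3.5 127.9] yaw_y -98.23 tilt(rotvec tool, deg) [ 0.  0. -0.] wz 0.17 (world turn -0.17) pos [ 0.3909 -0.3301  0.2139]
```

```bash
python3 -m pendant '[[-0.0013,-0.0034,0.02,0,0,0.2,100],[0,0,0.04,0,0,0,100],[0,0,0.04,0,0,0,100],[0,0,0.015,0,0,0,100],[0,0,0,0,0,0,100],[0,0,0,0,0,0,100],[0,0,0,0,0,0,100]]'; python3 - <<'E'
from h import *
delta([.3901,-.3265,.086],81.6)
E
```

```text
clock: 33.1
ee_pos: [0.3909, -0.3274, 0.1004]
tcp_rot: [0.001, 0.997, -0.074, 0.001]
ft_force: [0.0, -0.8, 0.5]
opening: 0.056
grasp_force: 0.0
shift mm [-0.9 -0.8 14.4] yaw_y -98.49 tilt(rotvec tool, deg) [ 0.11 -0.13  0.  ] wz -0.09 (world turn 0.09) pos [ 0.3909 -0.3274  0.1004]
```

```bash
python3 -m pendant '[[-0.0007,-0.0006,0.013,0,0,0,100],[0,0,0,0,0,0,100],[0,0,0,0,0,0,255],[0,0,0,0,0,0,255],[0,0,0,0,0,0,255],[0,0,0,0,0,0,255],[0,0,0,0,0,0,255],[0,0,0,0,0,0,255]]'; python3 -m pendant '[[0,0,0,0,0,0,255],[0,0,0,0,0,0,255],[0,0,-0.045,0,0,0,255],[0,0,-0.045,0,0,0,255],[0,0,-0.045,0,0,0,255],[0,0,0,0,0,0,255]]';python3 -m pendant '[[0,0,0,0,0,-8.5,255],[0,0,0,0,0,-8.5,255],[0,0,0,0,0,-8.5,255],[0,0,0,0,0,-8.5,255],[0,0,0,0,0,-8.5,255]]'; python3 -m pendant '[[0,0,0,0,0,-8.5,255],[0,0,0,0,0,-8.5,255],[0,0,0,0,0,-8.5,255],[0,0,0,0,0,-8.5,255],[0,0,0,0,0,-8.5,255],[0,0,0,0,0,-4.8,255],[0,0,0,0,0,0,255],[0,0,0,0,0,0,255]]'; python3 - <<'E'
from h import *
delta([.6101,-.1350,.22],-8.6)
E
```

```text
clock: 33.9
ee_pos: [0.3897, -0.326, 0.0863]
tcp_rot: [0.0, 0.997, -0.074, 0.0]
ft_force: [0.2, 0.7, 2.9]
opening: 0.0292
grasp_force: 40.0
clock: 34.5
ee_pos: [0.3915, -0.3281, 0.2267]
tcp_rot: [0.004, 0.997, -0.074, 0.004]
ft_force: [0.1, -0.5, -1.5]
opening: 0.0296
grasp_force: 40.0
clock: 35.0
ee_pos: [0.389, -0.3255, 0.2195]
tcp_rot: [-0.001, 0.955, 0.295, -0.001]
ft_force: [-0.3, 0.6, -1.9]
opening: 0.0299
grasp_force: 40.0
clock: 35.8
ee_pos: [0.3892, -0.3256, 0.2201]
tcp_rot: [-0.001, 0.759, 0.651, -0.0]
ft_force: [-0.3, 0.2, -1.2]
opening: 0.0294
grasp_force: 40.0
shift mm [222.3 189.    0. ] yaw_y -8.83 tilt(rotvec tool, deg) [-0.08 -0.05  0.  ] wz -0.23 (world turn 0.23) pos [ 0.3892 -0.3256  0.2201]
```

```bash
python3 -m pendant '[[0.0278,0.0236,0,0,0,0,255],[0.0278,0.0236,0,0,0,0,255],[0.0278,0.0236,0,0,0,0,255],[0.0278,0.0236,0,0,0,0,255],[0.0278,0.0236,0,0,0,0,255],[0.0278,0.0236,0,0,0,0,255],[0.0278,0.0237,0,0,0,0,255],[0.0275,0.0237,0,0,0,-0.2,255]]';  python3 -m pendant '[[0,0,0,0,0,0,255],[0,0,0,0,0,0,255],[0,0,0,0,0,0,255]]'; python3 - <<'E'
from h import *
delta([.6101,-.1350,.14],-8.6)
E
```

```text
clock: 36.6
ee_pos: [0.6108, -0.1337, 0.2204]
tcp_rot: [-0.0, 0.758, 0.652, -0.0]
ft_force: [-0.3, 0.1, -0.9]
opening: 0.0295
grasp_force: 40.0
clock: 36.9
ee_pos: [0.6093, -0.1355, 0.2206]
tcp_rot: [-0.0, 0.758, 0.652, -0.0]
ft_force: [0.5, -1.3, -0.9]
opening: 0.0294
grasp_force: 40.0
shift mm [ 0.6  0.8 80.6] yaw_y -8.57 tilt(rotvec tool, deg) [-0.06  0.02  0.  ] wz 0.03 (world turn -0.03) pos [ 0.6093 -0.1355  0.2206]
```

```bash
python3 -m pendant '[[0.0004,0.0007,0.03,0,0,0,255],[0,0,0.03,0,0,0,255],[0,0,0.02,0,0,0,255],[0,0,0,0,0,0,255],[0,0,0,0,0,0,255]]'; python3 -m pendant '[[0,0,0.006,0,0,0,255],[0,0,0,0,0,0,255]]'; python3 -m pendant '[[0,0,0.004,0,0,0,255],[0,0,0,0,0,0,255]]'; python3 -m pendant '[[0,0,0.004,0,0,0,255],[0,0,0,0,0,0,255]]'
```

```text
clock: 37.4
ee_pos: [0.6105, -0.1356, 0.1417]
tcp_rot: [0.0, 0.758, 0.652, 0.0]
ft_force: [0.9, -0.9, -1.2]
opening: 0.0298
grasp_force: 40.0
clock: 37.6
ee_pos: [0.6108, -0.135, 0.1356]
tcp_rot: [0.001, 0.758, 0.653, 0.0]
ft_force: [-0.6, 0.6, -1.8]
opening: 0.0293
grasp_force: 40.0
clock: 37.8
ee_pos: [0.6112, -0.1348, 0.1315]
tcp_rot: [0.001, 0.758, 0.653, 0.0]
ft_force: [0.5, -0.1, 0.4]
opening: 0.0298
grasp_force: 40.0
clock: 38.0
ee_pos: [0.6117, -0.1348, 0.1308]
tcp_rot: [0.002, 0.757, 0.653, 0.001]
ft_force: [-4.3, 1.8, 18.5]
opening: 0.0297
grasp_force: 40.1
```

```bash
python3 - <<'E'
from h import *
s=get_state(); p,r=tool(s); print(s['ft_force'],s['ft_torque']); print(r.inv().apply(s['ft_force']),r.inv().apply(s['ft_torque']))
delta([.6101,-.1350,.1355],-8.6)
im=get_image("wrist"); save(im,"w8.png")
E
python3 -m pendant '[[0,0,-0.006,0,0,0,255],[0,0,0,0,0,0,255],[0,0,0,0,0,0,255]]'; python3 - <<'E'
from h import *
s=get_state(); p,r=tool(s); print(r.inv().apply(s['ft_force']),r.inv().apply(s['ft_torque']))
delta([.6101,-.1350,.1355],-8.6)
E
```

```text
[-4.32739714  1.77668322 18.49629004] [ 0.26265666  1.03134199 -0.01049819]
[  1.10017004  -4.45928677 -18.51756199] [1.05879891 0.10776132 0.00986898]
shift mm [-0.4 -1.6 -4.7] yaw_y -8.47 tilt(rotvec tool, deg) [ 0.26  0.06 -0.  ] wz 0.13 (world turn -0.13) pos [ 0.6117 -0.1348  0.1308]
clock: 38.35
ee_pos: [0.6106, -0.1345, 0.1326]
tcp_rot: [-0.0, 0.758, 0.653, -0.0]
ft_force: [-0.1, -0.1, -1.1]
opening: 0.0297
grasp_force: 40.0
[-0.1186389  -0.07491704  1.11970285] [-0.05763236  0.02840896 -0.00479267]
shift mm [-0.5 -0.4 -2.9] yaw_y -8.49 tilt(rotvec tool, deg) [-0.03 -0.    0.  ] wz 0.11 (world turn -0.11) pos [ 0.6106 -0.1345  0.1326]
```

```bash
python3 - <<'E'
from h import *
im=get_image("wrist"); p,r=tool(); T=im["world_from_camera"]
Rt=r.as_matrix(); Rc=Rt.T@T[:3,:3]; tc=Rt.T@(T[:3,3]-p)
y=np.radians(-98.2); Y=np.array([np.cos(y),np.sin(y),0]);Z=np.array([0,0,-1.]);X=np.cross(Y,Z)
R2=np.c_[X,Y,Z]; p2=np.array([.3909,-.3301,.2138])
T2=np.eye(4);T2[:3,:3]=R2@Rc;T2[:3,3]=R2@tc+p2
im2=dict(mtx=im["mtx"],world_from_camera=T2)
c=np.array([.3901,-.3265,0]); ax=np.array([.9888,-.1495,0])
for off,z in [(-.005,.11),(.005,.11),(.005,.081),(.004,.077),(.0,.081)]: print(off,z,proj(im2,c+ax*off+[0,0,z]))
for z in (.045,.055,.065): print(z,proj(im2,c+ax*0+np.array([.1495,.9888,0])*.024+[0,0,z]),proj(im2,c-np.array([.1495,.9888,0])*.024+[0,0,z]))
w=cv2.imread("pics/w7.png")[170:230,280:360]; cv2.imwrite("pics/w7c.png",cv2.resize(w,None,fx=7,fy=7,interpolation=cv2.INTER_CUBIC))
sc=get_image("scene"); print(proj(sc,[.6105,-.135,.14]))
c1=cv2.resize(sc["frame"][190:270,240:330,::-1],None,fx=5,fy=5,interpolation=cv2.INTER_CUBIC); c2=cv2.resize(w,(350,262))
out=np.zeros((400,800,3),np.uint8); out[:,:450]=c1; out[:262,450:]=c2; cv2.imwrite("pics/m.png",out)
E
```

```text
-0.005 0.11 [315.39901322 207.62105345]
0.005 0.11 [315.42397017 196.69081228]
0.005 0.081 [315.9764842  189.96520574]
0.004 0.077 [316.04188272 190.12720046]
0.0 0.081 [315.96287415 194.96758415]
0.045 [294.55978963 187.55009044] [338.47148085 187.84808901]
0.055 [293.76240264 189.40836427] [338.98373727 189.71473916]
0.065 [292.91598475 191.38090233] [339.52748315 191.69613615]
[292.97958567 231.95507178]
```

View pics/m.png

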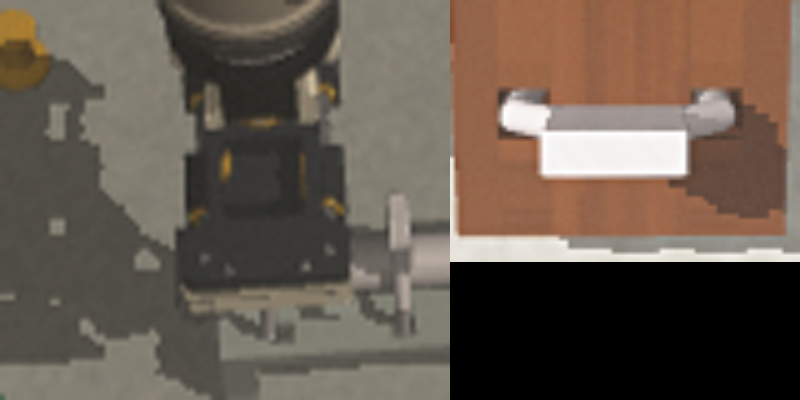

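Left panel: the held bolt's far leg ends at crop (271,340), the s1 bolt's leg enters the plate at (402,335). Compare these against predictions.

```bash
python3 - <<'E'
from h import *
sc=get_image("scene"); f=sc["frame"].astype(int)
u=np.array([.1495,.9888,0]);x=np.array([.9888,-.1495,0])
s0=np.array([.6101,-.1342,0]);s1=s0+.062*u
for n,s in (("s0",s0),("s1",s1),("s2",s1+.062*u)): print(n,[proj(sc,s+.024*x+[0,0,z]).round(1).tolist() for z in (.055,.07)])
for r in (252,254,256,257,258,259,260): print(r,f[r,286:304].sum(1)//3, f[r,312:330].sum(1)//3)
E
```

```text
s0 [[295.3, 257.1], [295.0, 254.3]]
s1 [[319.6, 255.7], [319.6, 252.9]]
s2 [[343.8, 254.3], [344.0, 251.4]]
252 [ 88 118 120 129 127 126  81 102 120 118 125 127 126 124  78  79  79  79] [ 89  79  79  80  79 118 115  76  95 116 111 124 123 123 123 125 125 124]
254 [ 90  78  79  79  81 121  80 104 119 106 114 105 112 124 123 124 124 122] [124 125 124  90  90  90  80  81  95 116  72 122 121 122 122 124 124 125]
256 [124 123  88  90  88  77  80 104 122  81  84  77  90 122 122 122 123 122] [125 125 124 125 125 124 106  85  96 116  86 111 123 123 122 125 124 124]
257 [122 122 122 124 122  89  89 108 134  79  80  81  91 121 122 123 122 123] [124 125 125 126 124 124 114 104 106 114 116 123 124 124 124 122 123 123]
258 [123 123 124 123 123 124 124 121  98  90  98  99  99 125 124 125 123 124] [124 124 123 124 122 123 123 122 120 122 122 121 120 119 122 121 120 118]
259 [125 125 126 125 124 125 126 128 127 128 127 125 126 125 125 123 125 124] [119 119 120 119 119 118 118 116 110 111 111 110 103 103 104 103 104  97]
260 [126 125 124 124 122 123 124 125 124 123 122 122 122 118 119 119 120 118] [96 97 98 97 90 90 90 89 89 90 91 90 88 90 87 90 88 90]
```

The held bolt's tips lag about 4–5 mm towards -y (it leaned in the rack). Raise, tilt it upright, and recheck in the scene camera.

```bash
python3 -m pendant '[[0,0,-0.004,0,0,0,255],[0,0,0,0,3,0,255],[0,0,0,0,0,0,255],[0,0,0,0,0,0,255]]'; python3 - <<'E'
from h import *
delta([.6101,-.1342,.1365],-8.6)
sc=get_image("scene"); f=sc["frame"].astype(int)
for r in range(246,262): print(r,f[r,286:304].sum(1)//3)
E
```

```text
clock: 38.9
ee_pos: [0.6106, -0.1351, 0.1369]
tcp_rot: [-0.017, 0.758, 0.652, 0.019]
ft_force: [-0.1, -0.5, -1.0]
opening: 0.0297
grasp_force: 40.0
shift mm [ 0.7 -0.6  0.5] yaw_y -8.54 tilt(rotvec tool, deg) [-0.02 -2.94  0.  ] wz 0.06 (world turn -0.06) pos [ 0.6106 -0.1351  0.1369]
246 [ 53  57  55  60  62  72  80  76  77  79  81  80  88  88  89 121 120 118]
247 [ 79  86  86  96  95 120 118 118 117 117 117 117 111 109 110 111 104  93]
248 [111 111 110 109 105 105  99 100 101 123 124 123 122 123 122 123 122 122]
249 [123 123 124 123 123 122 123 121 123 122 122 122 123 123 117 119 117 116]
250 [123 123 124 123 124 123 121 107 119 123 124 125 125 118  89  87  78  79]
251 [118 118 126 127 127 128 111  82 112 122 125 126 124  90  79  80  78  80]
252 [ 79  82 119 120 127 128 127  81 109 124 123 126 125 124  79  80  80  80]
253 [ 80  80  79  83 119 121 127  81 106 123 107 124 125 126  90  88  90  90]
254 [ 91  90  80  80  81  80 120  81 105 122 106 106 112 123 124 124 123 124]
255 [123 122  88  78  78  76  79  79 102 122  93  89  86 123 122 123 123 123]
256 [122 123 121  89  89  89  78  89  98 113  86  77  89 121 122 122 123 124]
257 [123 123 123 123 122 122  91 124  86  76  81  82  91 124 123 122 123 124]
258 [124 124 124 124 123 123 125 126  99  92  99  99 101 124 125 126 124 124]
259 [126 125 125 126 124 125 127 127 128 128 127 127 127 125 124 125 125 125]
260 [126 125 125 125 124 122 123 124 124 125 124 122 123 120 120 120 120 119]
261 [120 113 114 113 112 105 105 107 106 107  99  98  98  90  90  90  89  90]
```

```bash
python3 -m pendant '[[0.0035,-0.0004,0,0,0,0,255],[0,0,0,0,0,0,255],[0,0,0,0,0,0,255]]'; python3 - <<'E'
from h import *
delta([.6101,-.1342,.1365],-8.6)
sc=get_image("scene"); f=sc["frame"].astype(int)
for r in range(250,260): print(r,f[r,286:304].sum(1)//3)
E
```

```text
clock: 39.25
ee_pos: [0.6109, -0.1307, 0.1373]
tcp_rot: [-0.017, 0.757, 0.653, 0.02]
ft_force: [-0.5, 0.3, -1.0]
opening: 0.0298
grasp_force: 40.0
shift mm [-3.6 -0.3  0.6] yaw_y -8.46 tilt(rotvec tool, deg) [ 0.   -2.98  0.  ] wz 0.14 (world turn -0.14) pos [ 0.6109 -0.1307  0.1373]
250 [118 117 124 124 123 125 125 124 109 104 120 122 125 119  78  79  79  79]
251 [ 88  90 121 121 121 128 127 128 100  87 115 124 124  90  80  80  79  81]
252 [ 80  80  79  79  82 122 129 129 110  85 114 130 126 126  81  79  79  80]
253 [ 92  92  92  81  80  82 120 121 105  83 113 125 125 124  91  90  90  91]
254 [127 128 126  89  78  81  79  79  72  84 111 123 112 124 124 123 124 122]
255 [123 123 123 122  89  90  77  77  73  84 109 123  84 123 121 123 123 123]
256 [122 123 124 122 123 123  91  90  79  89 102 116  88 123 122 121 122 125]
257 [123 122 122 124 123 124 125 123  76  79  78  82  91 123 122 123 123 123]
258 [123 123 123 124 123 123 126 125  98  90 100  99 102 125 125 124 124 124]
259 [126 126 126 125 125 126 127 128 128 127 126 126 126 125 125 126 125 125]
```

Leg (295–297) is now centred in the hole (294–298). Descend.

```bash
python3 -m pendant '[[0,0,0.005,0,0,0,255],[0,0,0,0,0,0,255]]'; python3 -m pendant '[[0,0,0.004,0,0,0,255],[0,0,0,0,0,0,255]]'; python3 -m pendant '[[0,0,0.004,0,0,0,255],[0,0,0,0,0,0,255]]'
```

```text
clock: 39.5
ee_pos: [0.6104, -0.1306, 0.1313]
tcp_rot: [-0.018, 0.757, 0.653, 0.019]
ft_force: [0.2, 0.2, -2.2]
opening: 0.0294
grasp_force: 40.0
clock: 39.7
ee_pos: [0.6105, -0.1306, 0.1275]
tcp_rot: [-0.018, 0.757, 0.653, 0.02]
ft_force: [-0.3, -0.1, -2.4]
opening: 0.0294
grasp_force: 40.0
clock: 39.9
ee_pos: [0.6106, -0.1304, 0.1236]
tcp_rot: [-0.017, 0.757, 0.653, 0.02]
ft_force: [-0.5, 1.2, -1.6]
opening: 0.0293
grasp_force: 40.0
```

```bash
python3 -m pendant '[[0,0,0.005,0,0,0,255],[0,0,0.005,0,0,0,255],[0,0,0,0,0,0,255]]'; python3 -m pendant '[[0,0,0.004,0,0,0,255],[0,0,0.002,0,0,0,255],[0,0,0,0,0,0,255]]'; python3 -m pendant '[[0,0,0.003,0,0,0,255],[0,0,0,0,0,0,255]]'
```

```text
clock: 40.2
ee_pos: [0.6106, -0.1298, 0.1132]
tcp_rot: [-0.018, 0.757, 0.653, 0.019]
ft_force: [0.0, 0.9, -1.5]
opening: 0.0297
grasp_force: 40.0
clock: 40.5
ee_pos: [0.611, -0.1296, 0.1079]
tcp_rot: [-0.017, 0.757, 0.653, 0.02]
ft_force: [-1.0, -0.2, -0.8]
opening: 0.0295
grasp_force: 40.0
clock: 40.7
ee_pos: [0.6113, -0.1296, 0.1063]
tcp_rot: [-0.017, 0.757, 0.653, 0.02]
ft_force: [-2.3, -0.1, 4.8]
opening: 0.0294
grasp_force: 40.0
```

```bash
python3 -m pendant '[[0,0,0,0,0,0,100],[0,0,0,0,0,0,100],[0,0,0,0,0,0,100],[0,0,0,0,0,0,100],[0,0,-0.03,0,0,0,100],[0,0,-0.04,0,0,0,100],[0,0,-0.04,0,0,0,100],[0,0,0,0,-3,0,100]]'; python3 -m pendant '[[0,0,0,0,0,0,0],[0,0,0,0,0,0,0],[0,0,0,0,0,0,0]]'; python3 - <<'E'
from h import *
u=np.array([.1495,.9888]);x=np.array([.9888,-.1495]);c=np.array([.624,-.042])
delta([.66,.10,.29],-8.6)
im=get_image("wrist")
for k in (-93,-31,31):
    g=c+u*k/1000; print(k,g.round(4),proj(im,[g[0],g[1],.13]).round(1),tab(im,g,.130))
E
```

```text
clock: 41.5
ee_pos: [0.6127, -0.1375, 0.2215]
tcp_rot: [0.005, 0.758, 0.652, 0.002]
ft_force: [0.2, 0.4, 0.7]
opening: 0.056
grasp_force: 0.0
clock: 41.8
ee_pos: [0.6097, -0.135, 0.2137]
tcp_rot: [-0.001, 0.758, 0.653, -0.0]
ft_force: [-0.5, -0.3, 0.4]
opening: 0.0754
grasp_force: 0.0
shift mm [240.   14.9 -76. ] yaw_y -8.49 tilt(rotvec tool, deg) [-0.15 -0.07  0.  ] wz 0.11 (world turn -0.11) pos [ 0.6097 -0.135   0.2137]
-93 [ 0.6101 -0.134 ] [319.9 205.5] [(array([ 0.6156, -0.1137,  0.13  ]), array([323. , 180.5]), array([19., 18.]), 90.0), (array([ 0.6157, -0.1331,  0.13  ]), array([326.5, 203.5]), array([11., 35.]), 90.0)]
-31 [ 0.6194 -0.0727] [320.  127.8] [(array([ 0.6258, -0.0633,  0.13  ]), array([326.5, 114. ]), array([42., 37.]), 90.0)]
31 [ 0.6286 -0.0113] [320.   39.5] [(array([ 0.6348, -0.0037,  0.13  ]), array([327. ,  26.5]), array([45., 40.]), 90.0)]
```

```bash
python3 - <<'E'
from h import *
im=get_image("wrist"); f=im["frame"].astype(int); save(im,"w9.png")
for r in (120,127,133,198,203,207,212): print(r,''.join('#' if v>205 else '+' if v>170 else '.' if v>120 else ' ' for v in f[r,280:370].min(1)))
delta([.6101,-.134,.2])
for p in ([.6101,-.134,.2],[.6101,-.134,.13],[.6101,-.134,.079]): print(proj(im,p))
E
```

```text
120 ..... ...... ............  ..++++++##################++.++++++++++++++++++++++++++++++++++
127 .. .+++++++ #++++++++++++. .######################################+#####++++++++++++++++++
133 ....+++++   .               ######################################.....+++++++++++++++++++
198 ......# ..... .#+ ..        .+..++++++###########################+++++++++++++++++++++++++
203 ........... .#+++ ........  .####################################+++++++++++++++++++++++++
207     .........    .........  .####################################++++++++++. .#+++++++++++
212 ......+# ..... ...........  .......................##++#++++++++++++++++++++++++++++++++++
shift mm [ 1.3  0.1 14. ] yaw_y -8.52 tilt(rotvec tool, deg) [-0.11 -0.05  0.  ] pos [ 0.6098 -0.1352  0.214 ]
[318.94034722 234.85244088]
[319.82345591 205.3657574 ]
[320.21598347 192.25940243]
```

```bash
python3 - <<'E'
from h import *
im=get_image("wrist"); f=im["frame"].astype(int)
for r in (60,85,150,160,170,180,225): print(r,''.join('#' if v>205 else '+' if v>170 else '.' if v>120 else ' ' for v in f[r,270:380].min(1)), f[r,300:345:4].tolist() if r==170 else '')
u=np.array([.1495,.9888])
for d in (-.06,-.03,0): 
    g=np.array([.624,-.042])+u*d; print(proj(im,[*g,.079]),proj(im,[*g,.055]))
sc=get_image("scene"); save(sc,"s9.png")
F=sc["frame"].astype(int)
for k in (-.093,-.031,.031):
    g=np.array([.624,-.042])+u*k; print(k,proj(sc,[*g,.13]).round(1),proj(sc,[*g,.101]).round(1))
E
```

```text
60   ...      .#++++++           ....   ...........................  +###+           .#++++++++++++++++++++++++++ 
85             .........+.#+ .........  ......................####++. .#+++++++++++++++++++++++++++++++++++++++++ 
150   ......................#+  .......   ......................###++.#+++++++++++++++++++++++++++++++++++++++++++ 
160 + ... .....   .#+ ........           ...................#######++ ....++++++++++++++++++++++++++++++++++++++++ 
170 + ..........   ... .......     ++    ...++++###################++.....++++++++++++++++++++++++++#+#+++++++++++ [[122, 123, 116], [116, 113, 109], [162, 154, 151], [208, 196, 195], [227, 219, 217], [235, 228, 225], [240, 234, 232], [236, 229, 226], [220, 211, 206], [143, 141, 136], [195, 192, 183], [201, 200, 190]]
180 ++   ...........     .     ... ..... ...++++##################++++++++++++++++++++++++++++++++++++++++++++++++ 
225 ++          .. .  .  ...  ......      ..++++###################.     .++++++++++++++++++++++++++++++++++++++++ 
[320.06547572 158.33802882] [320.2155445  155.92564431]
[320.07852743 126.02260878] [320.23115975 125.98716982]
[320.09226379  92.01202427] [320.24753094  94.59936744]
-0.093 [293.6 233.9] [294.2 239.8]
-0.031 [318.9 232.4] [319.  238.4]
0.031 [344. 231.] [343.7 237. ]
```

Bolts sit over the post (tabs within a few mm, consistent with hole slack). On to the knob.

```bash
python3 -m pendant '[[0.04,0,0,0,0,0,100],[0.04,0,0,0,0,0,100],[0.04,0,0,0,0,0,100],[0.04,0,0,0,0,0,100],[0.04,0,0,0,0,0,100],[0.04,0,0,0,0,0,100],[0.03,0,0,0,0,0,100],[0,0,0,0,0,6.2,100]]';python3 -m pendant '[[0,0,0,0,0,6.2,100],[0,0,0,0,0,0,100],[0,0,0,0,0,0,100],[0,0,0,0,0,0,100]]'; python3 - <<'E'
from h import *
delta([.6576,.1805,.214],-21)
im=get_image("wrist"); save(im,"w10.png"); f=im["frame"].astype(int)
m=(f.max(2)<62).astype(np.uint8); m[228:]=0
n,l,s,c=cv2.connectedComponentsWithStats(m)
for i in range(1,n):
    if s[i][4]>150: 
        q=cv2.minAreaRect(np.argwhere(l==i)[:,::-1].astype(np.float32)); print(s[i],c[i].round(1),np.round(q[0],1),np.round(q[1],1),q[2],ray(im,q[0],.132).round(4))
print(proj(im,[.6576,.1805,.132]))
tp=get_image("top"); F=tp["frame"].astype(int)
E
```

```text
clock: 42.8
ee_pos: [0.6499, 0.1363, 0.2144]
tcp_rot: [-0.001, 0.791, 0.612, 0.0]
ft_force: [0.1, -0.5, -0.6]
opening: 0.0559
grasp_force: 0.0
clock: 43.2
ee_pos: [0.6501, 0.1315, 0.215]
tcp_rot: [-0.0, 0.823, 0.568, -0.0]
ft_force: [0.2, -0.6, -0.4]
opening: 0.0559
grasp_force: 0.0
shift mm [ 48.4 -10.4   1. ] yaw_y -20.81 tilt(rotvec tool, deg) [-0.01  0.    0.  ] wz 0.19 (world turn -0.19) pos [0.6501 0.1315 0.215 ]
[ 441    0   37   35 1004] [458.9  15.2] [459.  17.] [34. 36.] 90.0 [0.7924 0.2268 0.132 ]
[305.84557053 147.47260441]
```

```bash
python3 - <<'E'
from h import *
im=get_image("wrist"); f=im["frame"].astype(int).max(2)
for r in range(90,215,5): print(r,' '.join('%3d'%v for v in f[r,270:350:3]))
E
```

```text
90 130 146 129 146 144 150 151 147 151 147 149 143 154 150 152 155 151 101 164 233 221 219 227 219 223 224 222
95 161 140  99 147 144 143 152 148 149 152 150 143 152 150 154 151 152 129 153 224 221 223 228 219 218 227 224
100 142 146  84 149 143 150 146 148 148 151 148 141 147 151 151 154 150 137 226 218 219 218 219 217 218 221 225
105 143 140 139 108 148 148 146 152 150  64  76  77  77  76 158 151 151 146 185 224 217 223 222 225 223 218 225
110 142 143 144 139 149 145 144 150 151  77  76  84  80  84  61 223 220 221 224 222 209 230 224 222 219 220 219
115 145 148 143 145 227 228 221 219 228  76  80  80  87  85  64 224 219 220 220 218 221 173 216 218 222 225 221
120 141 187 219 220 221 218 214 216 225  73  83  84  85  87  63 227 221 220 219 222 222 205 222 223 220 222 222
125 145 126 220 216 218 218 218 216 225  71  79  76  84  85  71 233 218 219 217 220 220 216 228 224 222 224 224
130 136 140 208 217 216 220 218 215 140  72  80  80  83  87  73  92 224 219 217 219 221 220 175 222 224 222 221
135 223 134 167 217 216 217 218 136  65  72  78  81  84  85  77  86  74 227 218 220 221 219 21
[... 997 characters left out ...]
 100  96 145 170 228 225 225
185 139 140 137 138 139 140 138 139 142 139  98  98  97 100  92  98 100  95  99  99  98 102 144 138 225 219 224
190 120 139 137 138 141 139 142 142 139 139  90  99  97  96 100  97  98  97  95  96  96 148 141 143 233 218 223
195 225 141 138 141 143 134 135 138 140 139  92  99  95  93  98  90  96 152  88 147 141 142 141 142 170 218 221
200 226 131 138 144 142 146 136 133 139 138 143 147 141 143 145 140 137 143 142 142 136 140 142 140 133 224 219
205 221 226 142 147 140 140 140 137 136 140 143 103 142 141 138 145 141 140 142 139 139 140 139 142 138 231 220
210 223 233 144 144 135 135 144 143 139 138 139 142 143 137 139 146 134 139 140 139 139 140 143 139 138 153 222
```

```bash
python3 - <<'E'
from h import *
im=get_image("wrist")
a=ray(im,(304.3,104.5),.132);b=ray(im,(304.8,178),.132);c=(a+b)/2
print(a,b,np.linalg.norm(a-b),c); delta([c[0],c[1],.110],-21)
d=a-b;print(np.degrees(np.arctan2(d[1],d[0])))
print((c-np.array([.624,-.042,0]))[:2]@np.array([[.1495,.9888],[.9888,-.1495]]))
E
```

```text
[0.66837178 0.21078886 0.132     ] [0.6480226  0.15842684 0.132     ] 0.056177135627679606 [0.65819719 0.18460785 0.132     ]
shift mm [ 52.4 -11.3 105.1] yaw_y -20.87 tilt(rotvec tool, deg) [ 0.  0. -0.] wz 0.13 (world turn -0.13) pos [0.6501 0.1316 0.2151]
68.76264223447463
[ 2.29182323e-01 -6.36898912e-05]
```

```bash
python3 -m pendant '[[0.026,-0.0057,0,0,0,0.1,100],[0.026,-0.0056,0,0,0,0,100],[0,0,0.03,0,0,0,100],[0,0,0.03,0,0,0,100],[0,0,0,0,0,0,100],[0,0,0,0,0,0,100]]'; python3 - <<'E'
from h import *
delta([.6582,.1842,.110],-21)
E
```

```text
clock: 44.0
ee_pos: [0.6582, 0.1843, 0.1554]
tcp_rot: [-0.0, 0.824, 0.566, -0.0]
ft_force: [-0.0, 0.0, 0.3]
opening: 0.0554
grasp_force: 0.0
shift mm [-0.1  0.  45.4] yaw_y -20.99 tilt(rotvec tool, deg) [-0.02  0.02  0.  ] wz 0.01 (world turn -0.01) pos [0.6582 0.1843 0.1554]
```

```bash
python3 -m pendant '[[0,0,0.02,0,0,0,100],[0,0,0.02,0,0,0,100],[0,0,0.003,0,0,0,100],[0,0,0,0,0,0,100],[0,0,0,0,0,0,100]]'; python3 -m pendant '[[0,0,0,0,0,0,255],[0,0,0,0,0,0,255],[0,0,0,0,0,0,255],[0,0,0,0,0,0,255],[0,0,0,0,0,0,255],[0,0,0,0,0,0,255],[0,0,0,0,0,0,255],[0,0,0,0,0,0,255]]' 25
```

```text
clock: 44.5
ee_pos: [0.6593, 0.1845, 0.1143]
tcp_rot: [0.001, 0.824, 0.566, 0.001]
ft_force: [0.3, -0.6, -0.1]
opening: 0.0558
grasp_force: 0.0
clock: 45.3
ee_pos: [0.6566, 0.1851, 0.1121]
tcp_rot: [-0.001, 0.824, 0.567, -0.001]
ft_force: [-4.9, 1.5, 3.9]
opening: 0.0138
grasp_force: 25.0
```

```bash
python3 -m pendant '[[0,0,0,0,0,6,255],[0,0,0,0,0,6,255],[0,0,0,0,0,6,255],[0,0,0,0,0,6,255],[0,0,0,0,0,6,255],[0,0,0,0,0,0,255]]'; python3 -m pendant '[[0,0,0,0,0,6,255],[0,0,0,0,0,6,255],[0,0,0,0,0,6,255],[0,0,0,0,0,6,255],[0,0,0,0,0,0,255]]';  python3 -m pendant '[[0,0,0,0,0,6,255],[0,0,0,0,0,6,255],[0,0,0,0,0,6,255],[0,0,0,0,0,4,255],[0,0,0,0,0,0,255],[0,0,0,0,0,0,255]]'; python3 - <<'E'
from h import *
s=get_state(); print(s['ft_torque']); delta([.6582,.1842,.110],81.4)
E
```

```text
clock: 45.9
ee_pos: [0.6572, 0.1847, 0.1121]
tcp_rot: [-0.0, 0.943, 0.334, -0.001]
ft_force: [-5.3, 1.1, 3.0]
opening: 0.0137
grasp_force: 25.0
clock: 46.4
ee_pos: [0.6574, 0.1843, 0.112]
tcp_rot: [0.0, 0.991, 0.131, -0.001]
ft_force: [-4.5, -1.3, 2.3]
opening: 0.0139
grasp_force: 25.0
clock: 47.0
ee_pos: [0.6574, 0.1839, 0.112]
tcp_rot: [0.001, 0.998, -0.059, -0.001]
ft_force: [-4.9, -2.1, 3.0]
opening: 0.0136
grasp_force: 25.0
[-0.27478077  0.95166887 -0.07027631]
shift mm [ 0.8 -0.4  2. ] yaw_y -96.71 tilt(rotvec tool, deg) [ 0.07  0.1  -0.  ] wz 1.89 (world turn -1.89) pos [0.6574 0.1839 0.112 ]
```

```bash
python3 -m pendant '[[-0.0003,0.01,0,0,0,0,255],[-0.0003,0.01,0,0,0,0,255],[-0.0003,0.01,0,0,0,0,255],[-0.0003,0.01,0,0,0,0,255],[0,0.004,0,0,0,0,255],[0,0,0,0,0,0,255],[0,0,0,0,0,0,255]]'; python3 -m pendant '[[0,0.002,0,0,0,0,255],[0,0,0,0,0,0,255],[0,0,0,0,0,0,255]]'; python3 -m pendant '[[0,0.002,0,0,0,0,255],[0,0,0,0,0,0,255],[0,0,0,0,0,0,255]]'; python3 -m pendant '[[0,0.002,0,0,0,0,255],[0,0,0,0,0,0,255],[0,0,0,0,0,0,255]]'
```

```text
clock: 47.7
ee_pos: [0.6509, 0.1407, 0.112]
tcp_rot: [0.0, 0.998, -0.059, -0.001]
ft_force: [-4.7, -0.3, 2.9]
opening: 0.0138
grasp_force: 25.0
clock: 48.0
ee_pos: [0.6507, 0.1395, 0.112]
tcp_rot: [-0.0, 0.998, -0.059, -0.001]
ft_force: [-5.3, 2.8, 2.6]
opening: 0.0135
grasp_force: 25.0
clock: 48.3
ee_pos: [0.6505, 0.1377, 0.1121]
tcp_rot: [-0.0, 0.998, -0.059, -0.001]
ft_force: [-4.1, 3.0, 2.7]
opening: 0.0137
grasp_force: 25.0
clock: 48.6
ee_pos: [0.6502, 0.1358, 0.112]
tcp_rot: [-0.0, 0.998, -0.059, -0.001]
ft_force: [-4.8, 1.8, 2.3]
opening: 0.0136
grasp_force: 25.0
```

```bash
for i in 1 2 3; do :; done; python3 -m pendant '[[0,0.0015,0,0,0,0,255],[0,0,0,0,0,0,255],[0,0,0,0,0,0,255]]'|grep -E "ee|ft"; python3 -m pendant '[[0,0.0015,0,0,0,0,255],[0,0,0,0,0,0,255],[0,0,0,0,0,0,255]]'|grep -E "ee|ft"; python3 -m pendant '[[0,0.0015,0,0,0,0,255],[0,0,0,0,0,0,255],[0,0,0,0,0,0,255]]'|grep -E "ee|ft"; python3 - <<'E'
from h import *
s=get_image("scene"); F=s["frame"].astype(int); save(s,"s10.png")
u=np.array([.1495,.9888]);c=np.array([.624,-.042])
for k in (.143,.16): print(proj(s,[*(c+u*k),.096]).round(1))
for r in range(214,240,2): print(r,' '.join('%3d'%v for v in F[r,370:412].sum(1)//3))
E
```

```text
ee_pos: [0.65, 0.1343, 0.1121]
ft_force: [-5.1, 2.7, 3.1]
ee_pos: [0.6499, 0.1338, 0.1121]
ft_force: [-4.3, 5.9, 1.9]
ee_pos: [0.6498, 0.1331, 0.1121]
ft_force: [-3.6, 9.9, 1.8]
[387.8 235.4]
[394.5 235.1]
214  57  57  55  57  57  58  55  55  57  58  57  58  90 123 120 120 121 123 117 115  82  44  46  47  48  47  50  48  50  48  46  46  47  59 100 124 126 136 126 124 124 125
216  57  69  77  54  57  57  57  57  57  57  57  56  56  58  58  58  57  58  56  57  58  57  56  58  58  56  56  55  54  57  59  60  51  50 102 101 108  82  77  79  79  52
218  58  56  59  57  58  59  59  59  57  57  56  56  56  55  54  52  53  50  49  49  50  50  48  51  50  50  50  50  51  50  50  54  52  52  53  53  67  51  53  58  61  59
220  50  56  57  55  60  79  71  57  57  56  56  58  57  66  73  82  81  92  94  94  95  90  47  45  63  57  56  58  69  61  63  56  56  56  56  58 114  43  46  64  69  62
222  48  54  57  57  58  56  56  56  56  57  57  59  93 127 128 129 122 121 118 120 119 106  62  66  54  56  57  56  57  57  56  58  55  56  56  56  66 108 107 101 105  88
224  62  47  47  51  57  59  59  5
[... 641 characters left out ...]
 126 125 125
232  80  80  79  96 112 111  90  80  79  76  69  53  57  57  56  55  56  58  56  68  94  93  93  93  66  88  98 125 125 124 116  49  42  47  50  48  48  52 107 126 120 125
234  78  79  79  81  82 125 127 127 127 129  98  66  61  62  61  61  62  61  61  64  96  95  93  93  87  78  79  79  95  87  73  41  41  45  49  48  48  49  82 123 123 121
236 151 151 152 153 154 154 155 156 156 157 157  93  69  76  76  77  76  78  77  80 140 145  94  93 112  79  77  78  72  60  48  45  43  43  47  49  49  48  56 123 123 121
238 171 172 172 172 172 171 173 174 172 172 164 101  50  80  78  79  78  73  73  74  80 154  94  93  94  76  78  78  77  89  97  87  43  42  46  47  44  47 102 124 123 123
```

Block and face plate touch (force 10 N, columns 389/390 adjacent). Turn the knob back to lock.

```bash
python3 -m pendant '[[0,-0.0015,0,0,0,0,255],[0,0,0,0,0,-6,255],[0,0,0,0,0,-6,255],[0,0,0,0,0,-6,255],[0,0,0,0,0,-6,255],[0,0,0,0,0,-6,255],[0,0,0,0,0,0,255]]'; python3 -m pendant '[[0,0,0,0,0,-6,255],[0,0,0,0,0,-6,255],[0,0,0,0,0,-6,255],[0,0,0,0,0,-6,255],[0,0,0,0,0,0,255]]';  python3 -m pendant '[[0,0,0,0,0,-6,255],[0,0,0,0,0,-6,255],[0,0,0,0,0,-6,255],[0,0,0,0,0,-6,255],[0,0,0,0,0,0,255],[0,0,0,0,0,0,255]]'; python3 - <<'E'
from h import *
s=get_state(); print(s['ft_torque'],s['q']); delta([.6582,.1842,.110],-17)
E
```

```text
clock: 50.25
ee_pos: [0.6497, 0.1338, 0.1121]
tcp_rot: [-0.001, 0.979, 0.203, -0.0]
ft_force: [-5.3, 6.0, 2.5]
opening: 0.0139
grasp_force: 25.0
clock: 50.75
ee_pos: [0.6494, 0.1342, 0.1121]
tcp_rot: [-0.002, 0.915, 0.402, -0.0]
ft_force: [-5.6, 7.3, 3.0]
opening: 0.0142
grasp_force: 25.0
clock: 51.35
ee_pos: [0.649, 0.1344, 0.112]
tcp_rot: [-0.002, 0.812, 0.583, -0.0]
ft_force: [-6.7, 7.7, 3.8]
opening: 0.0139
grasp_force: 25.0
[ 1.26453997  1.17710318 -0.0245295 ] [0.08703025 0.69206477 1.25444861 0.00353358 1.19763588 0.41179098]
shift mm [50.1 -7.3  2.1] yaw_y -18.68 tilt(rotvec tool, deg) [-0.21 -0.11  0.  ] wz -1.68 (world turn 1.68) pos [0.649  0.1344 0.112 ]
```

```bash
python3 -m pendant '[[-0.0012,0.0002,0,0,0,-1.5,255],[0,0,0,0,0,0,255],[0,0,0,0,0,0,255]]'; python3 -m pendant '[[0.001,0,0,0,0,0,255],[0,0,0,0,0,0,255],[0,0,0,0,0,0,150],[0,0,0,0,0,0,100],[0,0,0,0,0,0,100],[0,0,0,0,0,0,100],[0,0,0,0,0,0,100],[0,0,0,0,0,0,100]]'; python3 -m pendant '[[0,0,-0.03,0,0,0,100],[0,0,-0.04,0,0,0,100],[0,0,-0.04,0,0,0,100],[-0.05,0,0,0,0,0,100],[0,0,0,0,0,0,100],[0,0,0,0,0,0,100],[0,0,0,0,0,0,100]]'; python3 - <<'E'
from h import *
im=get_image("wrist"); save(im,"w11.png"); f=im["frame"].astype(int).max(2); delta([.65,.134,.21])
print(proj(im,[.65,.134,.132]))
for r in range(70,235,5): print(r,' '.join('%3d'%v for v in f[r,270:350:3]))
E
```

```text
clock: 51.65
ee_pos: [0.6489, 0.1338, 0.1121]
tcp_rot: [-0.002, 0.805, 0.593, 0.0]
ft_force: [-7.4, 9.9, 3.4]
opening: 0.0137
grasp_force: 25.1
clock: 52.45
ee_pos: [0.6507, 0.1316, 0.1121]
tcp_rot: [0.0, 0.806, 0.591, 0.0]
ft_force: [-0.4, 0.0, 0.2]
opening: 0.0543
grasp_force: 0.0
clock: 53.15
ee_pos: [0.6355, 0.0845, 0.2216]
tcp_rot: [-0.0, 0.806, 0.591, -0.0]
ft_force: [-0.2, -0.5, -0.6]
opening: 0.0556
grasp_force: 0.0
shift mm [51.3 -1.  11.5] yaw_y -17.46 tilt(rotvec tool, deg) [-0.05  0.    0.  ] pos [0.6356 0.0848 0.2215]
[317.95988468 142.80995621]
70 121 136 142 140 137 135 148 142 142 144 141 143 148 144 139 148 153 146 146 150 126 222 219 215 220 217 220
75 224 143 137 137 136 144 120 146 144 143 147 142 147 140 144 145 149 149 148 150 143 227 219 219 218 216 218
80 229 139 138 136 141 133  92 147 144 144 148 139 141 146 144 143 150 146 144 154 145 227 215 217 223 218 221
85 222 229 142 140 140 138 135 147 141 142 146 145 145 146 146 141 146 144 146 147 148 168 220 215 221 219 220
90 216 213 132 136 141 142 140 132 143 145 143 147 142 147 142 143 142 147 146 143 148 136 
[... 2454 characters left out ...]
 255 252 245 237 200 220 217
205 221 224 214 231 140 137 137 135 136 139 140 137 136 137 137 130 179 216 230 238 242 243 243 238 216 220 214
210 218 215 219 126 135 139 141 138 138 139 140 137 136 137 140 140 161 215 226 237 241 244 243 239 224 223 225
215 222 217 219 135 140 146 134 137 140 137 141 140 154 139 142 138 133 203 224 235 239 243 244 240 228 225 221
220 223 220 222 122 137 142 140 135 140 141 226 227 133 146 143 139 122 189 220 232 239 242 244 242 234 202 224
225 220 219 215 215 223 140 143 139 139 135 226 220 135 159 122 133 137 173 216 230 238 242 244 243 237 215 220
230 224 207 214 223 213 140 136 139 144 136 187 220 218 220 134 137 145 153 208 226 236 241 244 243 239 223 221
```

```bash
python3 - <<'E'
from h import *
s=get_image("scene"); F=s["frame"].astype(int).sum(2)//3; save(s,"s11.png")
u=np.array([.1495,.9888]);x=np.array([.9888,-.1495]);c=np.array([.624,-.042])
for k in (-.093,-.031,.031):
    g=c+u*k; print(k,"tab edges",proj(s,[*(g-x*.015),.13]).round(1),proj(s,[*(g+x*.015),.13]).round(1))
for r in range(222,262,2): print(r,' '.join('%3d'%v for v in F[r,286:352:2]))
print()
for r in (230,234,238): print(r,' '.join('%3d'%v for v in F[r,376:400]))
E
```

```text
-0.093 tab edges [293.4 228.6] [293.8 239.1]
-0.031 tab edges [318.5 227.2] [319.2 237.7]
0.031 tab edges [343.5 225.8] [344.6 236.2]
222  78  77  77  77 115 122 123  89  79  78 123 123  77  79 126 125 125 122 124 124 127 125 122 122 120 128 121 123 126 124 122 125 124
224  78  77  79  77  78  77  78  78  78  77  80  79  79  79 125 126 126 124 126 124 123 125 122 125 123 123 122 127 124 125 126 127 125
226  80  76  77  80  78  78  77  77  76  78  81  79  79  78  76 117 125 123 126 128 124 129 124 126 122 127 122 122 121 120 125 126 126
228  78  77  78  79  79  79  79  79  78  79  80  79  78  81  79 119 102 116 125 122 125 126 125 127 128 125 122 123  94  95 126 124 126
230  77  79  78  71 141 157  78  80  78  80  77  80  78  79  79  69  96 106 124 124 126 124 124 124 121 121 121 125  95  93 125 126 125
232  77  77  80  76 154 170  79  78  79  80  79  78  79  77  78  80  94  92 120 127 130 126 126 123 123 123 123 122  94  94 124 124 123
234  76  78  78  83 150 153  78  79  81  80  80  79  79  80  80  82 152 154  78  80  97  87 116  79  79  80  78 118  96  94 119 121 121
236  86  77  9
[... 1354 characters left out ...]
123 124 124  71  95  88 120 122 124 122 123 123 123 125 126  96 106  90 124 123 123 123 123 123 126 124 125 126 126 126 126 127
258 123 124 122 125  99 103  98 123 125 124 125 124 125 123 124 124 122 120 121 119 119 120 118 118 117 118 111 105 106 107  99  99  91
260 126 124 123 124 124 122 122 120 119 112 113 105 105  97  97  89  90  89  89  89  88  89  88  88  86  85  84  86  86  92  93  93  92

230 120 123 123 124  79  63  57  56  56  57  58  56  61  95  76  43  45  45  45  45  44  45  45  46
234 126 127 127 129  97  66  78  77  76  76  76  79  77  78 157 154 152 109  85  77  77  59  47  50
238 171 173 171 172 161 102  61  76  78  78  77  73  74  75 101 155 153 153 156 122 121  88  89 103
```

```bash
python3 -c "
from plant import *
print(finish_job())"
```

```text
the job is handed in; nothing more can be done
None
```

I handed the job in with the post in both saddles, all three U-bolts seated over it, and the stop slid up to the post's end and locked; the dish and disc were left alone, and the judge's verdict wasn't shown.

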